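# Draw a parts tote from under the rack with a pull hook

## Robot

A 6-joint arm with a two-finger parallel gripper is mounted at the origin on the work surface. World frame = base frame: x ahead of the robot, y to its left, z up, the work surface at z = 0. Lengths are in m, angles in rad, forces in N, time in s.
With the tool pointing down it reaches from about 0.4 to 0.825 m from the base axis. Payload 7 kg.
Tool frame: the origin (TCP) lies at the very end of the fingers, on their centre line; the grasp point (between the pads) lies 19 mm behind it (tcp_to_grasp is the distance from the TCP to the grasp point, in m); x points along the fingers, z is the direction in which the jaws open and shut, and the axes are right-handed (so a half turn about x gives the same grasp; the last joint's range is limited). The gripper opens to 88 mm and grips with 3 to 60 N. Pads are 19 mm wide; open, the fingers measure 130 mm over their backs; the gripper's body (78 mm by 193 mm) begins 47 mm behind the grasp point.
Start: joints at [-0.908, 0.359, 0.012, 0, -1.224, -0.288], TCP at [0.247, -0.628, 0.227] pointing down, gripper open.
Joint ranges: [-3.07, 3.07], [-1.43, 2.12], [-1.02, 1.25], [-3.03, 1.67], [-3.05, -0], [-3.03, 3.03]. Speed limits (rad/s): [2.39, 2.39, 3.01, 3.14, 3.14, 3.14].

## Interface

Orientations are given as [roll, pitch, yaw] about the fixed x, y, z axes, in that order (R = Rz(yaw) Ry(pitch) Rx(roll)).
In Python, from station import get_state, grab_frame, job_done, tcp_to_grasp gives the robot as it stands. The module is installed in compiled form; this text tells all that it offers.
- The arm moves only by the shell command python3 -m crank 'ROWS' [FORCE]. ROWS is JSON, a list of rows, each a list of 7 numbers: the shift along the tool's x, y, z in m, then the turn, a rotation vector about the tool's x, y, z in rad, then the opening, from 0 (shut) to 1 (fully open). In form: [[x, y, z, wx, wy, wz, fingers], ...]. A call has 1 to 10 rows; each row is the pose to reach, as a shift and turn from the pose commanded when the call began, along the tool's axes at that moment; what a row does not reach only later rows make up. A row lasts 1/8 s, in which the tool goes at most 62.5 mm and 10.7 degrees, less where a joint would pass 70% of its speed; a pose out of reach is approached as far as the arm can. A call with a gripper value outside its range is refused whole. The fingers move at their own pace and stop on an object; FORCE is the grip in N (left out, the last holds). Time passes only in rows, so rows that repeat a pose let the fingers close. It gives the time, the measured TCP pose, the force and the opening at its end, in the units of the state.
- get_state(): the state, without advancing time (a new reading comes with each control period).
- grab_frame(name): name is "scene" or "side" or "wrist"; returns a dict with "pixels" (384x512x3 uint8, red, green, blue), "vfov" (degrees; the focal length in pixels is half the picture's height over the tangent of half this angle, whatever the lens; pixels are square), "cx", "cy" (the principal point, pixels), "extrinsics" (4x4, takes a point from world to camera coordinates). Camera axes: x right, y up, looking along -z (the intrinsics and any distortion apply to the point x, -y, -z); pixel columns grow to the right and rows downward; lengths in m; the calibration is good to about 2 mm. A picture is of the moment at which its call begins. There is no depth.
- job_done(): hands the job in, once; it reports no verdict.
The state is a dict: "t": time; "q": joint angles; "qd": joint speeds; "joint_efforts": joint torques, N m; "eef_pos": TCP position; "ee_rot": TCP orientation; "force": force on the tool from outside, world axes, zero at the start; "moment": the same for the moment, N m; "width": finger opening in m.
Only numpy, scipy, OpenCV 4.12 (cv2) and the standard library are available. Lean on these libraries where they do the work, as an engineer would, in place of code of your own. Each camera call takes 0.05 s, during which the arm holds its last target.

## Task

The wooden tote of brass U-bends (yellow dots and rims) has slid back in its lane, too far under the wire shelf to reach by hand. Take the pull hook from its rest, catch the tote's front handle with it and draw the tote out, flat on its lane, until it is up against the front stop; then unhook and lay the hook back in its rest the way it was. Touch the totes with the hook only, and leave the other tote and the other things on the bench where they are.

Things in the scene. Friction and masses are not known exactly. Their poses are not given: they have to be found in the camera images.
- hook: Pull hook, 234 mm long, 0.16 kg. Origin: centre of its flat-sided blue handle, 120 (x) x 26 (y) x 30 mm (z), to be gripped there from above across y. An 8 mm round shank runs on along +x, level with the origin, to x = 170 mm, then turns straight down (-z) into an 8 mm prong ending 52 mm below the origin. Balance point about 55 mm ahead of the origin. In the rest it lies level, prong down.
- hook_tip (a point): Centre of the rounded end of the prong (the metal ends 4 mm below it): x = 170 mm, z = -48 mm from the hook's origin.
- hook_rest: Red steel cradle fixed to the bench, left or right of the robot; origin on the bench. The hook lies in it with its origin 75 mm above this one, x along x. Base 8 mm thick. Two 6 mm saddles: at x = -44 mm, slot 35 mm wide, floor z = 60 mm, for the handle; at x = +88 mm, slot 17 mm wide, floor z = 71 mm, for the shank; flared sides end 29 mm above each floor. Free for fingers between them.
- tote_bends: The tote to draw out: open wooden box, yellow dot front and back, yellow front and back rims, with upright brass U-bends fixed in it. Origin at its underside level, right below the handle bar; the front face is at x = 34 mm, the box runs from there 180 mm along +x, is 135 mm wide and 80 mm high, bends up to 113 mm. 0.5 to 0.95 kg, slides with friction; it starts 130 to 170 mm short of the stop.
- tote_bends_handle (a point): Middle of that tote's handle bar, 50 mm above the tote's origin: an 8 mm round bar, 90 mm wide along y, of a fixed steel bow that stands out from the front face. The gap between bar and face is 30 mm, open above and below.
- tote_caps: The other tote, same box, handle and origin, darker wood, green dots and rims, filled with round brass valve caps in two rows, up to 82 mm high. Bystander: stays where it is. The two totes may be in either lane.
- rack: Two-lane bench rack, fixed. Origin on the bench, mid-width, at the rear face of the red front stops; +x runs along the lanes away from the robot. Lane floor z = 10 mm. Lanes 151 mm wide, centred at y = -79.5 and +79.5 mm, between guides 40 mm high. Stops from x = -10 to 0 mm, top z = 26 mm: a tote fully out has its front face at x = 0, handle bar at x = -34 mm, over the stop.
- ferrule_box: Bystander: small dark wooden box of brass ferrules, 150 x 110 x 60 mm, 1.8 kg, standing on the side of the robot opposite the hook rest. Origin: centre of its underside.
- oil_bottle: Bystander: yellow bottle with a red cap, diameter 60 mm, 150 mm tall. Origin: centre of its underside.
- sample_bend: Bystander: one brass U-bend lying on the bench, about 115 x 88 mm, 16 mm thick. Origin: on the bench under its middle.
- rack_deck (a point): Middle of the front edge of the wire shelf over the lanes, at its underside: x = 75 mm, z = 170 mm from the rack's origin. The shelf runs from here to x = 420 mm, is 16 mm thick (red frame, wires along x) and 346 mm wide, on posts at y = -171 and +171 mm. At the start the handle bars are 21 to 61 mm behind this edge.
There are look-alikes about, which are no part of the job. What is meant by the hook is not purple, and is the larger of those in its own colour. Several things have the shape of the hook_rest; the one meant has the colours described above.

How it is judged:
On the way, in this order (a step that is already met when the one before it is completed fails the run):
1. the hook's prong is down behind the handle bar of the tote of U-bends, between bar and box (x of hook_tip in the frame of tote_bends between 0.002 and 0.034 m and y of hook_tip in the frame of tote_bends between -0.042 and 0.042 m and z of hook_tip in the frame of tote_bends below 0.046 m), for 0.1 s.
2. the tote of U-bends has been drawn up to the front stop (front face within 8 mm of it) (x of tote_bends in the frame of rack below -0.026 m), for 0.1 s.
At the end, for the whole second after the job is handed in: The tote of U-bends stands flat on its lane, front face within 10 mm of the front stop. The hook lies in both saddles of its rest as at the start, prong down, pointing the same way (within 14 mm along, 9 mm across, 6 mm in height; tilt under 0.15 rad). Both at rest (x of tote_bends in the frame of rack between -0.04 and -0.024 m and z of tote_bends in the frame of rack below 0.016 m and angle between tote_bends's own z axis and vertical below 0.05 rad and linear speed of each of tote_bends, hook below 0.02 m/s and x of hook in the frame of hook_rest between -0.014 and 0.014 m and y of hook in the frame of hook_rest between -0.009 and 0.009 m and z of hook in the frame of hook_rest between 0.069 and 0.081 m and angle between hook's own z axis and vertical below 0.15 rad and x of hook_tip in the frame of hook_rest above 0.13 m); the robot touches nothing.
It fails at once if the robot itself touches a tote (more than 2 N) (contact force between any of the fingers, the arm and tote_bends above 2 N or contact force between any of the fingers, the arm and tote_caps above 2 N).
It fails at once if the tote of U-bends is lifted or tipped: tilted over 0.12 rad or raised over 12 mm (angle between tote_bends's own z axis and vertical above 0.12 rad or z of tote_bends in the frame of rack above 0.022 m).
It fails at once if the other tote is moved more than 15 mm (distance of tote_caps from where it was at the start of the episode above 0.015 m).
It fails at once if the ferrule box, the bottle or the sample bend is moved more than 25 mm, or the bottle tipped (distance of any of ferrule_box, oil_bottle, sample_bend from where it was at the start of the episode above 0.025 m or angle between oil_bottle's own z axis and vertical above 0.3 rad).
It also fails if it takes over 64 s, if anything falls off the work surface, if the arm or the gripper's body presses on something with over 40 N, if the wrist force passes 120 N, or if a joint passes its speed limit or range.

## Working session

There is one attempt and no reset: what is moved stays moved. The work goes in short steps, Python scripts to look and compute and a shell command to move; the robot and the scene stay as the last step left them, time stands still between calls to the robot, and variables do not carry over. Pictures are saved under pics/ and viewed, and the job is handed in when it is done.

```bash
mkdir -p pics
python3 - <<'E'
from station import *
import cv2,numpy as np
print(get_state(), tcp_to_grasp)
for n in ["scene","side","wrist"]:
    f=grab_frame(n); print(n,f["vfov"],f["cx"],f["cy"],np.round(f["extrinsics"],4).tolist(),[k for k in f])
    np.savez(f"pics/{n}0.npz",**f)
    cv2.imwrite(f"pics/{n}0.png",cv2.resize(f["pixels"][:,:,::-1],(800,600),interpolation=cv2.INTER_CUBIC))
E
```

```text
{'t': 0.0, 'q': array([-9.07905235e-01,  3.59363783e-01,  1.10590984e-02, -3.63367136e-04,
       -1.22405613e+00, -2.88103244e-01]), 'qd': array([-2.15474655e-03, -1.45922464e-03, -9.03850634e-04, -6.82769826e-04,
       -8.27888340e-04, -5.06676117e-05]), 'joint_efforts': array([-1.07551332e-03, -5.82717419e+01,  2.93057352e+01,  6.99748412e+00,
        6.76450931e-03, -1.60525137e-04]), 'eef_pos': array([ 0.2469103 , -0.6277066 ,  0.22563533]), 'ee_rot': array([0.0731653 , 1.56919497, 2.01862572]), 'force': array([-0.55571098,  0.05652731,  0.53389427]), 'moment': array([-0.08332186,  0.03431047, -0.01219537]), 'width': 0.08730515802616243} 0.0188
scene 55.598653775338114 256.0145482205342 190.4293129462962 [[-0.5019, 0.8649, 0.0043, 0.1927], [-0.6363, -0.3725, 0.6755, 0.2205], [0.5859, 0.3363, 0.7373, -1.6435], [0.0, 0.0, 0.0, 1.0]] ['pixels', 'vfov', 'cx', 'cy', 'extrinsics']
side 57.88027012066476 256.34847749611987 188.27398653796516 [[-0.7357, -0.6771, -0.0191, 0.3636], [0.3773, -0.4331, 0.8186, -0.272], [-0.5625, 0.595, 0.574, -0.9731], [0.0, 0.0, 0.0, 1.0]] ['pixels', 'vfov', 'cx', 'cy', 'extrinsics']
wrist 69.97257039509921 253.01127783994252 191.90007568892668 [[-0.3646, 0.9312, 0.0012, 0.6763], [-0.9015, -0.3527, -0.2509, 0.0332], [-0.2332, -0.0926, 0.968, -0.3887], [0.0, 0.0, 0.0, 1.0]] ['pixels', 'vfov', 'cx', 'cy', 'extrinsics']
```

View pics/scene0.png

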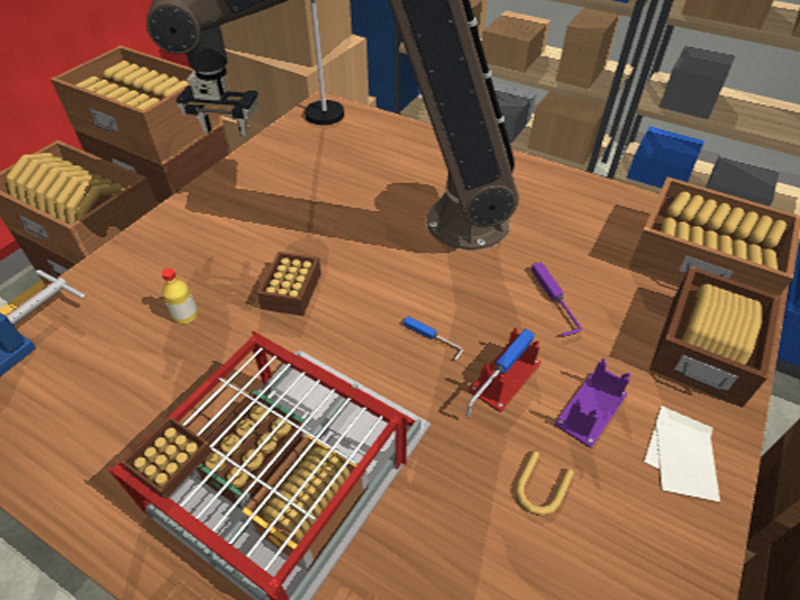

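View pics/side0.png

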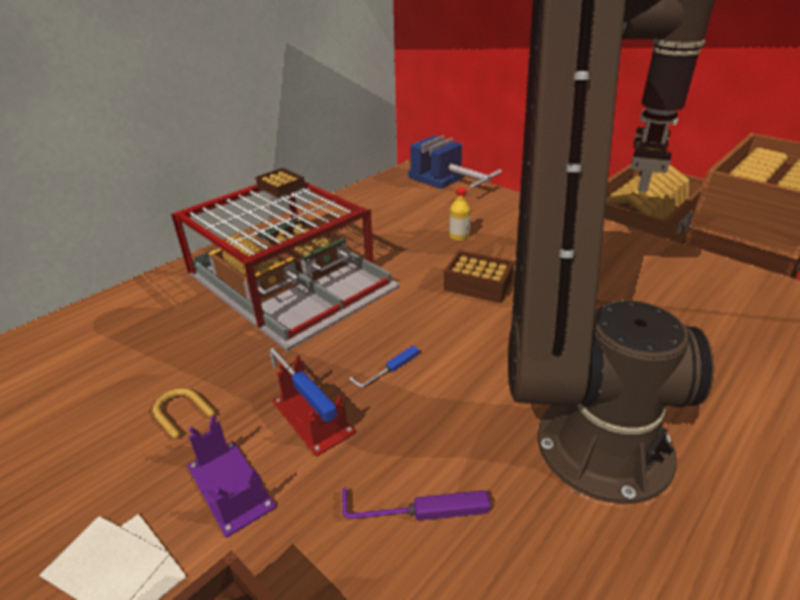

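View pics/wrist0.png

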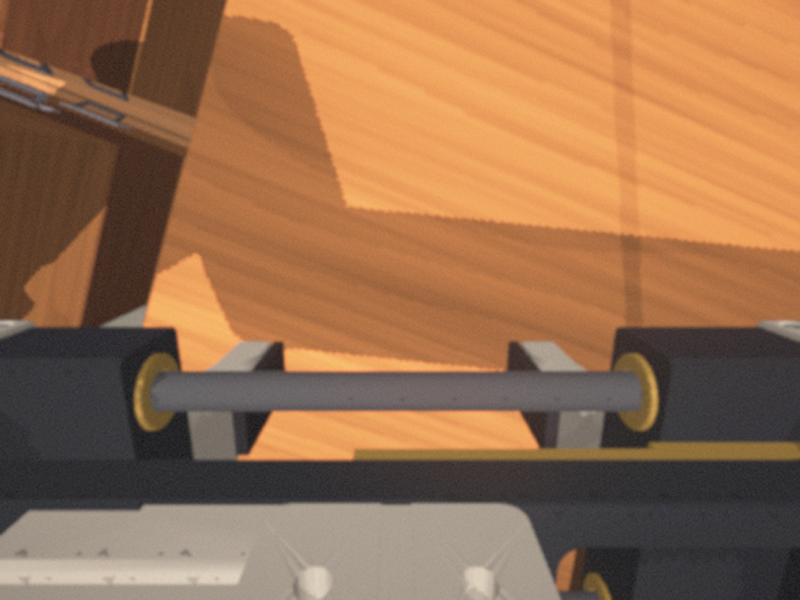

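The blue hook lies in the red rest (scene 500,370; side 310,395). The U-bend tote is in the +y lane, next to the rest. Next I need enlarged crops.

```bash
cat > h.py <<'E'
import numpy as np,cv2
from station import *
def load(n): return dict(np.load(f"pics/{n}.npz"))
def K(f):
    F=192/np.tan(np.radians(float(f["vfov"]))/2); return F,float(f["cx"]),float(f["cy"])
def proj(f,P):
    P=np.atleast_2d(P); E=f["extrinsics"]; c=P@E[:3,:3].T+E[:3,3]; F,cx,cy=K(f)
    return np.c_[cx+F*c[:,0]/-c[:,2], cy-F*c[:,1]/-c[:,2]]
def cam(f): E=f["extrinsics"]; return -E[:3,:3].T@E[:3,3]
def ray(f,u,v):
    F,cx,cy=K(f); d=np.array([(u-cx)/F,-(v-cy)/F,-1.]); return f["extrinsics"][:3,:3].T@d
def onz(f,u,v,z):
    o=cam(f);d=ray(f,u,v); return o+d*(z-o[2])/d[2]
def tri(obs):
    A=np.zeros((3,3));b=np.zeros(3)
    for f,u,v in obs:
        d=ray(f,u,v);d/=np.linalg.norm(d);M=np.eye(3)-np.outer(d,d);A+=M;b+=M@cam(f)
    p=np.linalg.solve(A,b); return p,[proj(f,p)[0]-[u,v] for f,u,v in obs]
def crop(f,name,x0,y0,w,h,s,segs=[]):
    im=cv2.resize(f["pixels"][y0:y0+h,x0:x0+w,::-1],None,fx=s,fy=s,interpolation=cv2.INTER_CUBIC)
    for a,b in segs:
        p=[(np.array(q)+.5-[x0,y0])*s for q in (a,b)]
        cv2.line(im,tuple(int(t) for t in p[0]),tuple(int(t) for t in p[1]),(255,255,0),1,cv2.LINE_AA)
    for i in range(0,w,20): cv2.putText(im,str(x0+i),(int(i*s),8),0,.3,(255,255,255),1); cv2.line(im,(int(i*s),9),(int(i*s),13),(255,255,255),1)
    for i in range(0,h,20): cv2.putText(im,str(y0+i),(0,int(i*s)+4),0,.3,(255,255,255),1)
    cv2.imwrite(f"pics/{name}.png",im)
E
python3 - <<'E'
from h import *
s=load("scene0");d=load("side0")
print(cam(s),cam(d))
crop(s,"s_hook",285,200,85,75,9); crop(d,"d_hook",165,210,75,85,7)
crop(s,"s_rack",60,205,220,180,3.6); crop(d,"d_rack",100,100,165,130,4.8)
E
```

```text
[1.19988235 0.46814661 1.06202686] [-0.17727932  0.70738047  0.78816118]
```

View pics/s_hook.png

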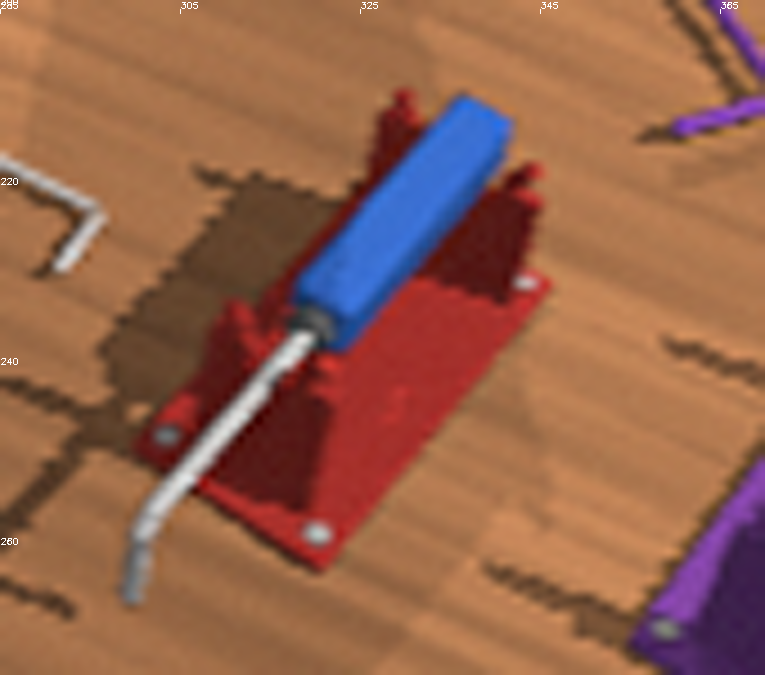

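View pics/d_hook.png

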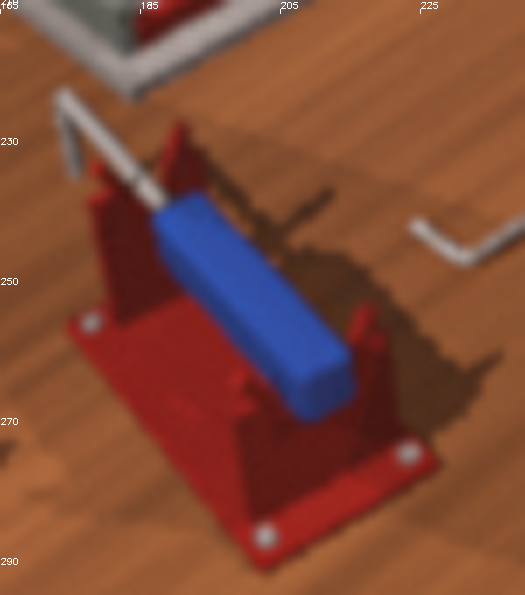

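View pics/s_rack.png

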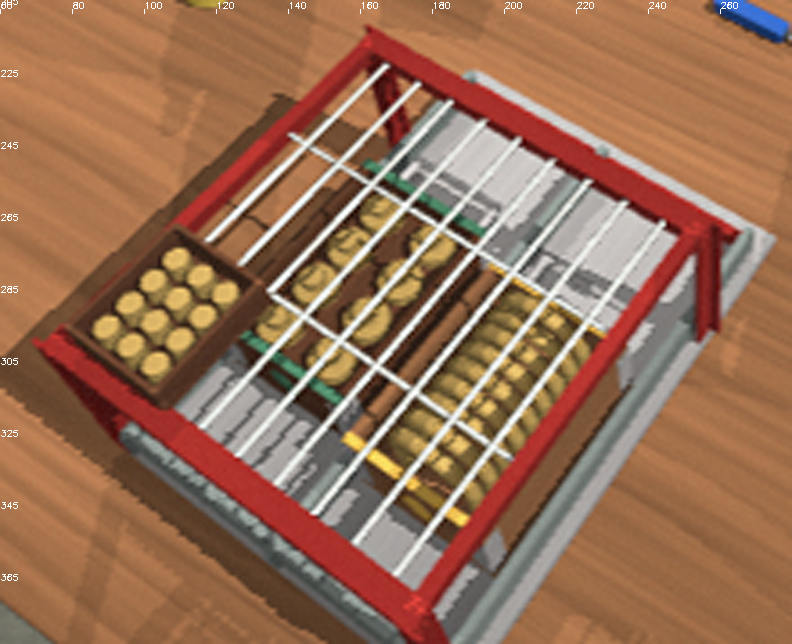

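View pics/d_rack.png

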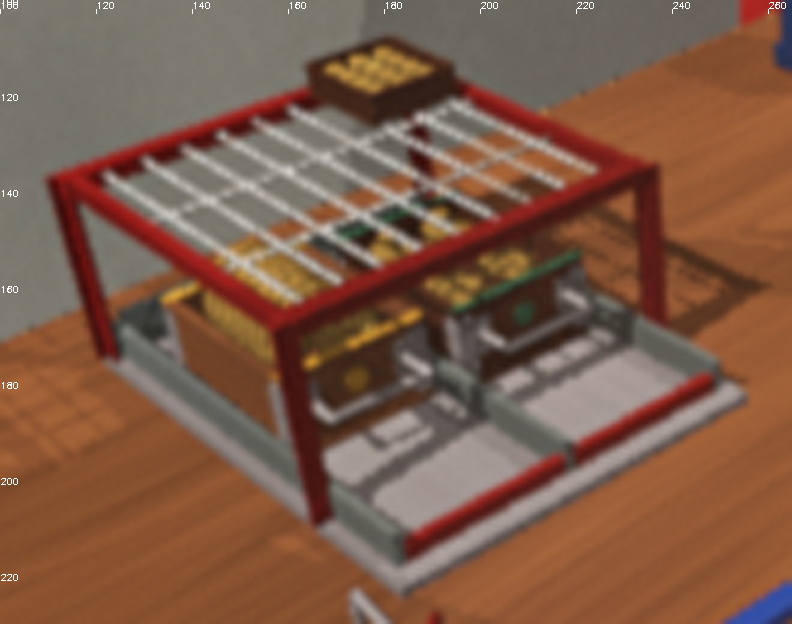

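```bash
cat >> h.py <<'E'
def Rz(a): c,s=np.cos(a),np.sin(a); return np.array([[c,-s,0],[s,c,0],[0,0,1]])
def place(p,P): # p=x,y,z,yaw
    return np.atleast_2d(P)@Rz(p[3]).T+np.array(p[:3])
def box(x0,x1,y0,y1,z0,z1):
    c=np.array([[x,y,z] for x in(x0,x1) for y in(y0,y1) for z in(z0,z1)])
    return [(c[i],c[j]) for i in range(8) for j in range(i+1,8) if bin(i^j).count("1")==1]
def segs(f,p,S): return [tuple(proj(f,place(p,np.array(s)))) for s in S]
HOOK=box(-.06,.06,-.013,.013,-.015,.015)+[((.06,0,0),(.17,0,0)),((.17,0,0),(.17,0,-.052))]
RACK=box(.075,.42,-.173,.173,.170,.186)+box(-.01,0,-.155,.155,.01,.026)+[((0,y,.01),(.4,y,.01)) for y in(-.155,-.004,.004,.155)]
TOTE=box(.034,.214,-.0675,.0675,0,.08)+[((0,-.045,.05),(0,.045,.05)),((0,.045,.05),(.034,.045,.05)),((0,-.045,.05),(.034,-.045,.05))]
E
cat > fit.py <<'E'
from h import *
from scipy.optimize import least_squares
s=load("scene0");d=load("side0")
def S(x0,y0,k,u,v): return (x0+u/k-.5,y0+v/k-.5)
hs=lambda u,v:S(285,200,9,u,v); hd=lambda u,v:S(165,210,7,u,v)
rs=lambda u,v:S(60,205,3.6,u,v); rd=lambda u,v:S(100,100,4.8,u,v)
hook=[(s,hs(465,95),(-.06,-.013,.015)),(s,hs(513,122),(-.06,.013,.015)),(s,hs(297,283),(.06,-.013,.015)),(s,hs(345,312),(.06,.013,.015)),(s,hs(132,602),(.17,0,-.052)),
(d,hd(160,212),(.06,.013,.015)),(d,hd(205,195),(.06,-.013,.015)),(d,hd(348,357),(-.06,-.013,.015)),(d,hd(300,375),(-.06,.013,.015)),(d,hd(77,178),(.17,0,-.052))]
rack=[(s,rs(370,28),(.075,-.173,.186)),(s,rs(738,233),(.075,.173,.186)),(s,rs(36,343),(.42,-.173,.186)),
(d,rd(275,325),(.075,.173,.186)),(d,rd(659,167),(.075,-.173,.186)),(d,rd(50,180),(.42,.173,.186))]
def fit(c,p0,free):
    def r(q):
        p=np.array(p0,float);p[free]=q
        return np.concatenate([proj(f,place(p,m))[0]-uv for f,uv,m in c])
    o=least_squares(r,np.array(p0)[free]);p=np.array(p0,float);p[free]=o.x;print(np.round(p,4));print(np.round(o.fun.reshape(-1,2),1).tolist());return p
if __name__=="__main__":
    h=fit(hook,[.4,.35,.075,0],[0,1,2,3]); r=fit(rack,[.6,0,0,0],[0,1,2,3])
    h=fit(hook,[.4,.35,.075,0],[0,1,3]); r=fit(rack,[.6,0,0,0],[0,1,3])
    crop(s,"o1",285,200,85,75,8,segs(s,h,HOOK));crop(d,"o2",165,210,75,85,7,segs(d,h,HOOK))
    crop(s,"o3",60,205,220,179,3.3,segs(s,r,RACK));crop(d,"o4",100,100,165,130,4.5,segs(d,r,RACK))
E
python3 fit.py
```

```text
[ 0.424   0.3087  0.0733 -0.1675]
[[-0.7, -1.0], [0.5, -0.3], [-1.1, -0.4], [0.2, 0.6], [-0.7, -0.5], [-1.8, 0.6], [-0.4, -0.9], [1.0, -0.4], [-0.4, 1.5], [0.2, 0.4]]
[ 6.601e-01  4.870e-02 -2.000e-04 -5.480e-02]
[[2.6, 0.1], [-5.6, -2.6], [2.0, 0.4], [-1.0, 1.0], [-2.8, 0.2], [-0.4, -1.0]]
[ 0.4238  0.3091  0.075  -0.1676]
[[-0.5, -1.3], [0.7, -0.6], [-0.9, -0.6], [0.4, 0.3], [-0.5, -0.7], [-2.0, 0.2], [-0.5, -1.2], [0.8, -0.7], [-0.5, 1.2], [0.0, 0.1]]
[ 0.6601  0.0487  0.     -0.0547]
[[2.6, 0.1], [-5.6, -2.6], [2.0, 0.4], [-1.0, 0.9], [-2.8, 0.1], [-0.4, -1.1]]
```

View pics/o3.png

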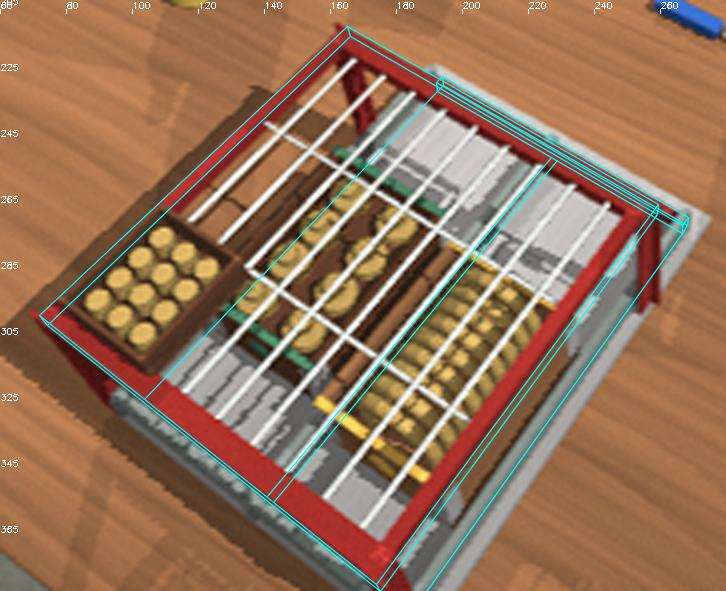

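View pics/o4.png

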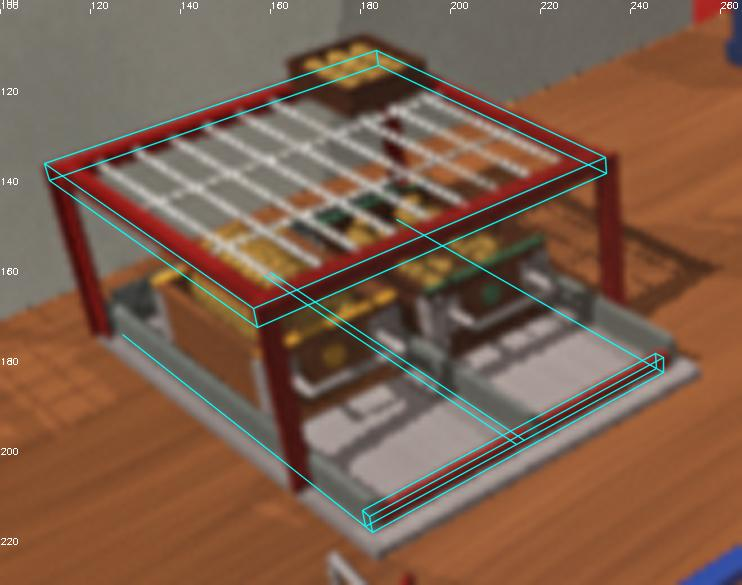

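View pics/o1.png

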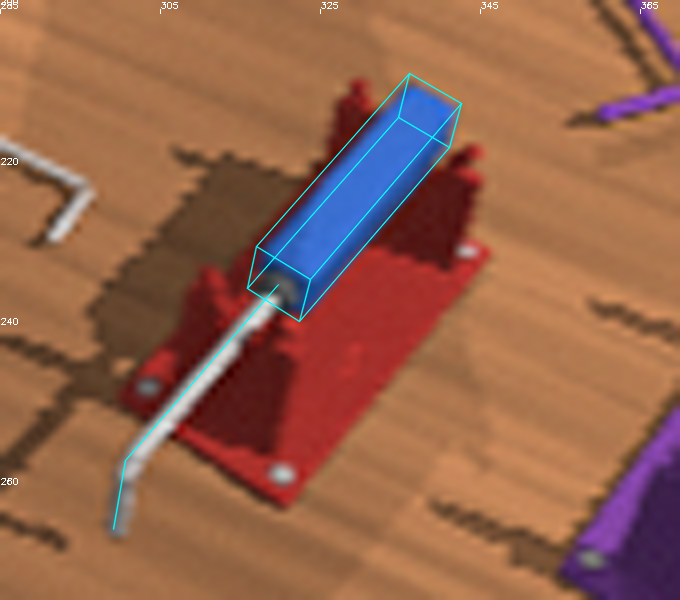

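View pics/o2.png

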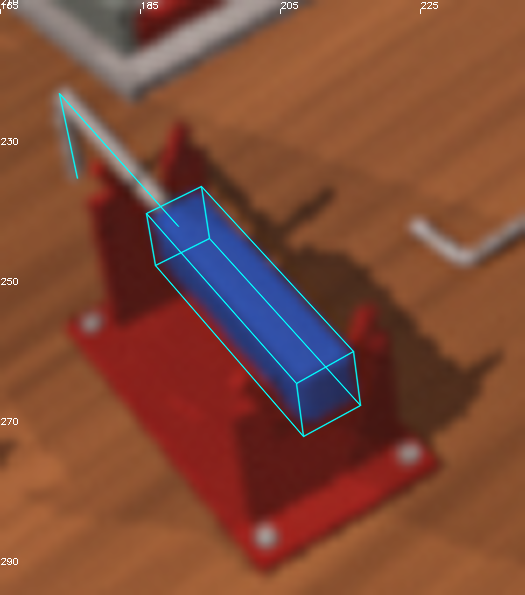

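Run:
```python
from h import *
s=load("scene0");d=load("side0")
crop(s,"c1",105,20,80,75,8); crop(d,"c2",390,50,80,80,7);crop(s,"c3",110,330,120,54,6)
from scipy.spatial.transform import Rotation as R
st=get_state();M=R.from_euler("xyz",st["ee_rot"]).as_matrix();print(M)
for f in(s,d): print(proj(f,[st["eef_pos"],st["eef_pos"]+.044*M[:,2],st["eef_pos"]-.044*M[:,2]]))
```

```text
[[-5.68935319e-04 -9.30623971e-01 -3.65976366e-01]
 [ 1.11688443e-03 -3.65976788e-01  9.30623309e-01]
 [-9.99999214e-01  1.20711164e-04  1.24761655e-03]]
[[144.34068773  84.28992448]
 [154.31597849  85.16437088]
 [134.42180628  83.420423  ]]
[[410.6835536  117.08604517]
 [410.41879995 121.52478955]
 [410.93555729 112.86106128]]
```

View pics/c1.png

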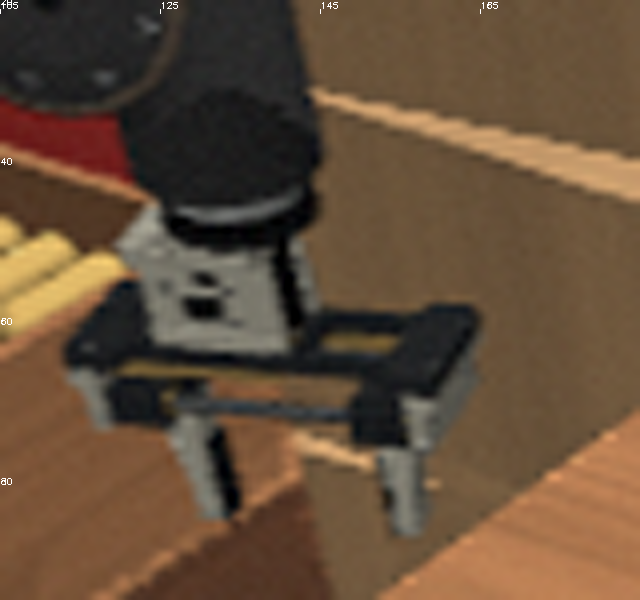

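View pics/c2.png

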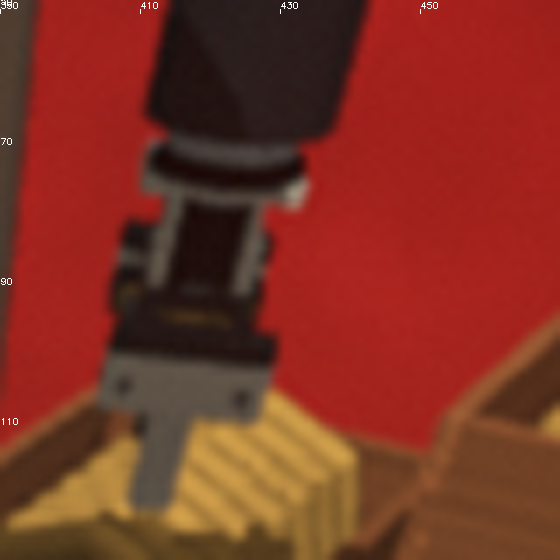

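View pics/c3.png

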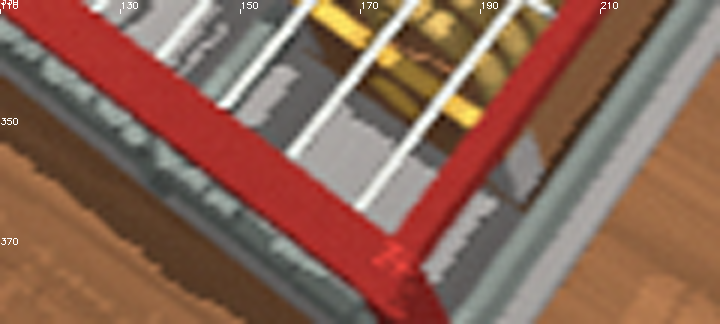

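```bash
sed -i 's/(s,rs(738,233),(.075,.173,.186)),/(s,rs(712,226),(.075,.173,.186)),(s,rs(738,233),(0,.155,.026)),(d,rd(410,538),(0,.155,.026)),(d,rd(713,376),(0,-.155,.026)),/' fit.py; python3 fit.py
```

```text
[ 0.424   0.3087  0.0733 -0.1675]
[[-0.7, -1.0], [0.5, -0.3], [-1.1, -0.4], [0.2, 0.6], [-0.7, -0.5], [-1.8, 0.6], [-0.4, -0.9], [1.0, -0.4], [-0.4, 1.5], [0.2, 0.4]]
[ 0.6591  0.0388 -0.0021 -0.0424]
[[0.2, -0.4], [-0.6, -2.6], [-0.3, 1.8], [-2.0, 1.0], [-1.2, -0.5], [0.6, 0.3], [1.9, 0.7], [-1.3, -0.3], [1.2, -0.8]]
[ 0.4238  0.3091  0.075  -0.1676]
[[-0.5, -1.3], [0.7, -0.6], [-0.9, -0.6], [0.4, 0.3], [-0.5, -0.7], [-2.0, 0.2], [-0.5, -1.2], [0.8, -0.7], [-0.5, 1.2], [0.0, 0.1]]
[ 0.6591  0.0395  0.     -0.0417]
[[0.2, -0.7], [-0.4, -2.9], [-0.1, 1.5], [-2.2, 0.6], [-1.4, -0.9], [0.5, 0.2], [1.6, 0.3], [-1.5, -0.7], [0.8, -1.2]]
```

View pics/o3.png

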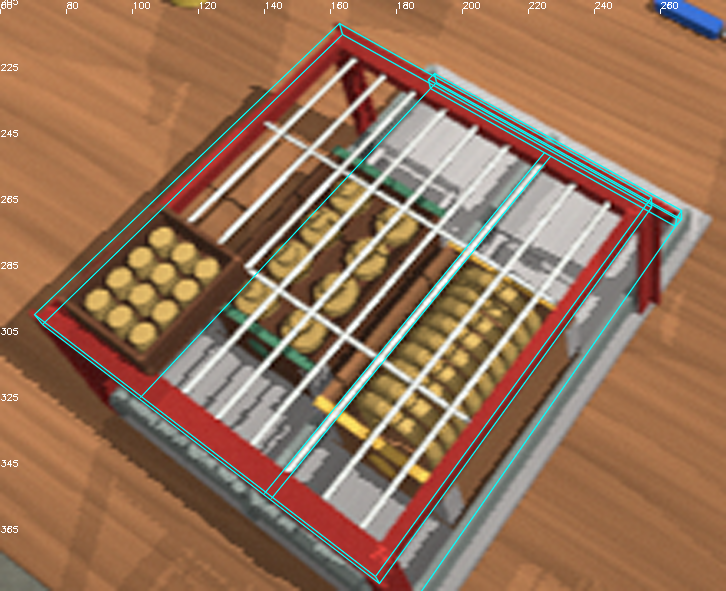

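View pics/o4.png

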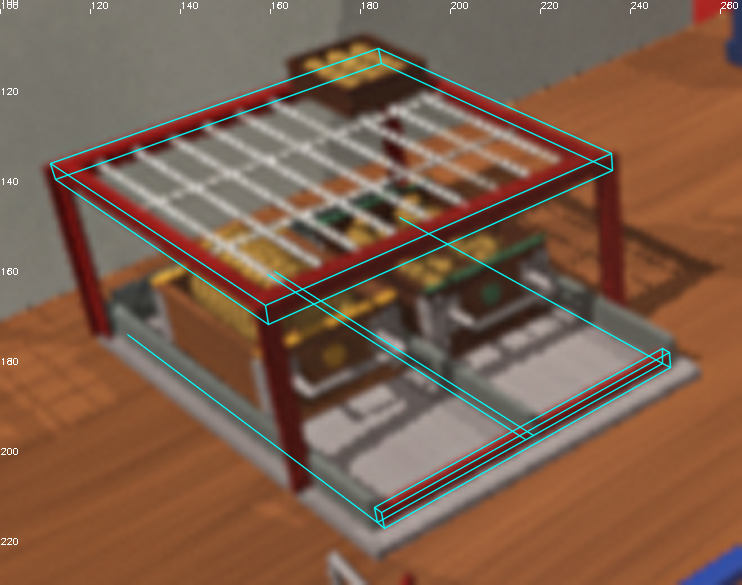

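```bash
cat > fit2.py <<'E'
from fit import *
import h as H
st=[.24691,-.62771,.22564]; z=np.array([-.366,.9306,0])*.047
corr=[(0,)+c for c in hook]+[(1,)+c for c in rack if not(c[0] is s and c[2]==(.075,.173,.186))]
corr+=[(2,s,(155.1,86.1),tuple(st+z)),(2,s,(132,84.2),tuple(st-z)),(2,d,(411.2,122.1),tuple(st+z))]
corr+=[(1,s,rs(715,331),(.075,.171,.010))] if 0 else []
def dist(f,uv,k):
    F,cx,cy=K(f);x=(uv-[cx,cy])/F;r=(x**2).sum(-1,keepdims=True);return x*(1+k[0]*r+k[1]*r*r)*F+[cx,cy]
def r(q,nk=2):
    P=[[q[0],q[1],.075,q[2]],[q[3],q[4],0,q[5]],[0,0,0,0]]
    o=[]
    for i,f,uv,m in corr:
        k=q[6:8] if f is s else q[8:10]
        o.append(dist(f,proj(f,place(P[i],m)),k)[0]-uv)
    return np.concatenate(o+[np.array(q[[7,9]])*3])
q0=np.array([.424,.309,-.167,.66,.04,-.04,0,0,0,0])
o=least_squares(r,q0,loss="soft_l1");print(np.round(o.x,4));
for c,e in zip(corr,o.fun[:-2].reshape(-1,2)): print("s" if c[1] is s else "d",c[0],c[3],np.round(e,1))
E
python3 fit2.py
```

```text
[ 4.240e-01  3.092e-01 -1.672e-01  6.558e-01  3.710e-02 -3.410e-02
  3.000e-04  4.370e-02  5.200e-03  6.660e-02]
s 0 (-0.06, -0.013, 0.015) [-0.5 -1.3]
s 0 (-0.06, 0.013, 0.015) [ 0.7 -0.5]
s 0 (0.06, -0.013, 0.015) [-0.9 -0.6]
s 0 (0.06, 0.013, 0.015) [0.4 0.3]
s 0 (0.17, 0, -0.052) [-0.5 -0.7]
d 0 (0.06, 0.013, 0.015) [-2.1  0.3]
d 0 (0.06, -0.013, 0.015) [-0.6 -1.2]
d 0 (-0.06, -0.013, 0.015) [ 0.8 -0.7]
d 0 (-0.06, 0.013, 0.015) [-0.6  1.2]
d 0 (0.17, 0, -0.052) [-0.1  0.1]
s 1 (0.075, -0.173, 0.186) [ 0.1 -1.3]
s 1 (0, 0.155, 0.026) [-0.1  0.2]
d 1 (0, 0.155, 0.026) [-0.9  0.8]
d 1 (0, -0.155, 0.026) [-0.6 -1. ]
s 1 (0.42, -0.173, 0.186) [0.2 0.3]
d 1 (0.075, 0.173, 0.186) [2.7 0.5]
d 1 (0.075, -0.173, 0.186) [-0.8 -0.7]
d 1 (0.42, 0.173, 0.186) [ 0.7 -1. ]
s 2 (np.float64(0.229708), np.float64(-0.5839718), np.float64(0.22564)) [-0.2 -0.9]
s 2 (np.float64(0.264112), np.float64(-0.6714481999999999), np.float64(0.22564)) [ 1.6 -1. ]
d 2 (np.float64(0.229708), np.float64(-0.5839718), np.float64(0.22564)) [-0.1 -0.5]
```

```bash
cat > fit3.py <<'E'
from fit import *
def tote():
    c=[(s,rs(490,262),(.034,-.0675,.08)),(s,rs(607,330),(.034,.0675,.08)),(s,rs(343,439),(.214,-.0675,.08)),(s,rs(466,527),(.214,.0675,.08)),
    (d,rd(423,315),(.034,-.0675,.08)),(d,rd(303,362),(.034,.0675,.08)),(d,rd(163,303),(.214,.0675,.08))]
    return fit(c,[.8,.1,.01,-.034],[0,1,3])
t=tote()
r=[.656,.037,0,-.034]
print("in rack",Rz(-r[3])@(t[:3]-np.array(r[:3])))
crop(s,"o5",60,205,220,179,3.6,segs(s,t,TOTE)+segs(s,r,RACK));crop(d,"o6",120,130,110,90,7,segs(d,t,TOTE)+segs(d,r,RACK))
E
python3 fit3.py
```

```text
[ 0.785   0.1019  0.01   -0.0186]
[[-2.6, -2.5], [2.5, 0.6], [-3.0, -0.7], [2.5, 1.8], [1.7, -1.2], [-2.6, 3.0], [1.1, -1.3]]
in rack [0.12670464 0.06928371 0.01      ]
```

View pics/o5.png

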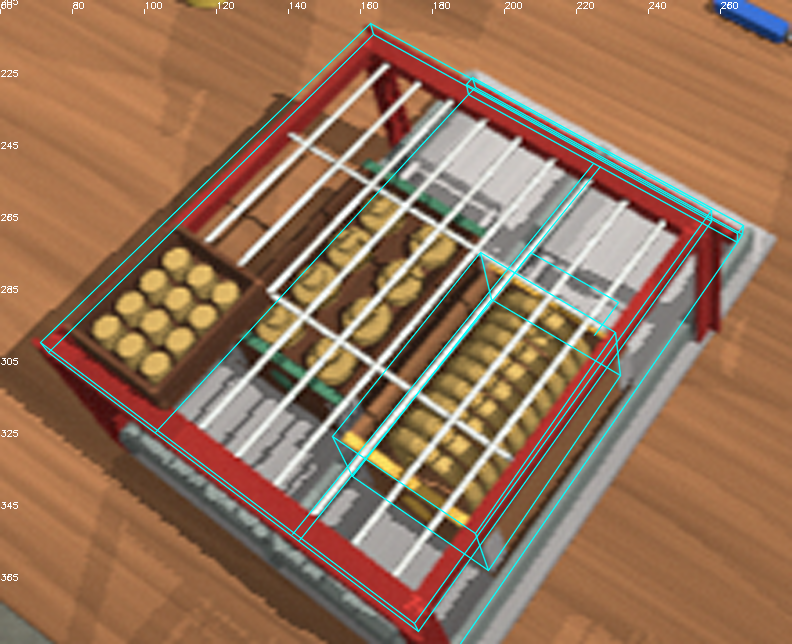

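View pics/o6.png

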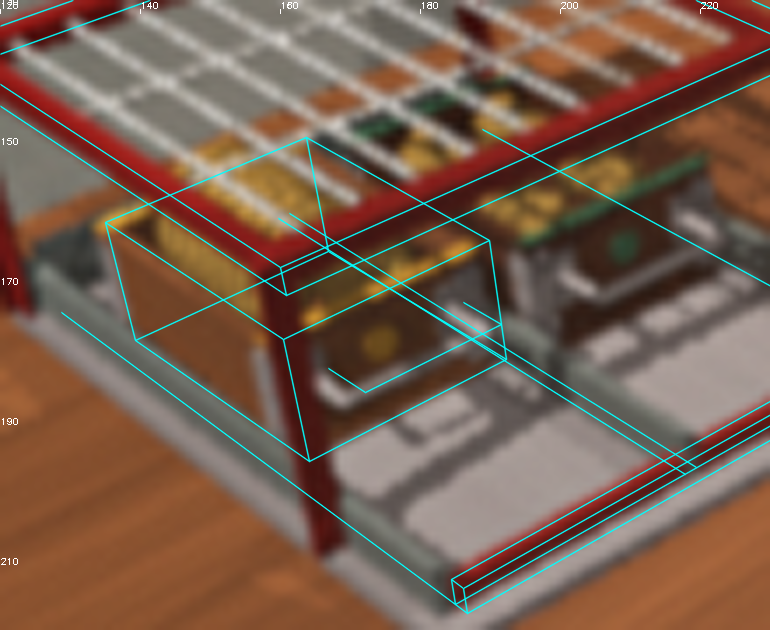

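Run:
```python
from h import *
from scipy.spatial.transform import Rotation as R
w=load("wrist0");st=get_state();M=R.from_euler("xyz",st["ee_rot"]).as_matrix()
print("cam in tool",M.T@(cam(w)-st["eef_pos"]),"view dir tool",M.T@(-w["extrinsics"][2,:3]),"up",M.T@w["extrinsics"][1,:3])
# target: tool x=-Z, y=hook x
a=-.1675;Y=np.array([np.cos(a),np.sin(a),0]);X=np.array([0,0,-1.]);Mt=np.c_[X,Y,np.cross(X,Y)]
def rel(p,Mt):
    return M.T@(np.array(p)-st["eef_pos"]),R.from_matrix(M.T@Mt).as_rotvec()
print(rel([.424,.309,.25],Mt))
```

```text
cam in tool [-0.1579292   0.06644939 -0.00185694] view dir tool [ 9.67978607e-01 -2.51032359e-01 -4.13573097e-04] up [0.25103269 0.96797761 0.00138889]
(array([-0.02321323, -0.50762425,  0.80706105]), array([-2.59941009e+00,  6.07567020e-04,  1.57792952e-03]))
```

```bash
cat >> h.py <<'E'
from scipy.spatial.transform import Rotation as R
def toolM(psi): # tool down, tool y heading psi
    Y=np.array([np.cos(psi),np.sin(psi),0]);X=np.array([0,0,-1.]); return np.c_[X,Y,np.cross(X,Y)]
def rows(wps,grip):
    st=get_state();M=R.from_euler("xyz",st["ee_rot"]).as_matrix();o=[]
    for p,psi in wps:
        t=M.T@(np.array(p)-st["eef_pos"]); w=R.from_matrix(M.T@toolM(psi)).as_rotvec()
        o.append([round(float(v),4) for v in list(t)+list(w)]+[grip])
    import json
    print(json.dumps(o).replace(" ",""))
def where():
    st=get_state();M=R.from_euler("xyz",st["ee_rot"]).as_matrix()
    print("t",round(st["t"],2),"p",np.round(st["eef_pos"],4),"psi",round(float(np.arctan2(M[1,1],M[0,1])),4),"down",np.round(M[:,0],3),"F",np.round(st["force"],1),"w",round(st["width"],4),"q",np.round(st["q"],2))
E
python3 - <<'E'
from h import *
where()
N=18;out=[]
for i in range(1,N+1):
    u=i/N;a=np.radians(-68.5+(36.1+68.5)*u);r=.675+(.5246-.675)*min(1,u*1.5);out.append(([r*np.cos(a),r*np.sin(a),min(.30,.226+.02*i) if 1 else 0],np.radians(201.5+(350.4-201.5)*u)))
rows(out[:9],1)
rows(out[8:],1)
E
```

```text
t 0.15 p [ 0.2469 -0.6278  0.2258] psi -2.7669 down [-0.001  0.001 -1.   ] F [ 0.2  0.  -0.1] w 0.0873 q [-0.91  0.36  0.01 -0.   -1.22 -0.29]
[[-0.0201,-0.0674,0.0156,-0.1449,0.0013,-0.0,1],[-0.0401,-0.1312,0.0382,-0.2893,0.0013,0.0001,1],[-0.0601,-0.1913,0.0667,-0.4337,0.0013,0.0002,1],[-0.0741,-0.2469,0.1007,-0.5781,0.0012,0.0002,1],[-0.074,-0.2976,0.1396,-0.7225,0.0012,0.0003,1],[-0.074,-0.3431,0.1828,-0.8668,0.0012,0.0004,1],[-0.0739,-0.383,0.2296,-1.0112,0.0012,0.0005,1],[-0.0739,-0.417,0.2793,-1.1556,0.0012,0.0006,1],[-0.0738,-0.445,0.3312,-1.3,0.0011,0.0007,1]]
[[-0.0738,-0.445,0.3312,-1.3,0.0011,0.0007,1],[-0.0737,-0.4668,0.3846,-1.4443,0.0011,0.0008,1],[-0.0737,-0.4825,0.4389,-1.5887,0.0011,0.0009,1],[-0.0736,-0.4922,0.4933,-1.7331,0.001,0.001,1],[-0.0735,-0.508,0.5441,-1.8775,0.001,0.0011,1],[-0.0735,-0.5186,0.5962,-2.0218,0.0009,0.0012,1],[-0.0734,-0.5239,0.6491,-2.1662,0.0008,0.0013,1],[-0.0733,-0.5238,0.7023,-2.3106,0.0008,0.0014,1],[-0.0733,-0.5183,0.7552,-2.455,0.0007,0.0015,1],[-0.0732,-0.5075,0.8073,-2.5994,0.0006,0.0016,1]]
```

```bash
python3 -m crank '[[-0.02,-0.062,0.015,-0.14,0,0,1],[-0.04,-0.122,0.036,-0.28,0,0,1],[-0.06,-0.18,0.063,-0.42,0,0,1],[-0.074,-0.235,0.095,-0.56,0,0,1],[-0.074,-0.285,0.13,-0.7,0,0,1],[-0.074,-0.33,0.17,-0.84,0,0,1],[-0.074,-0.37,0.215,-0.98,0,0,1],[-0.074,-0.405,0.265,-1.12,0,0,1],[-0.074,-0.435,0.315,-1.25,0,0,1]]'
python3 - <<'E'
from h import *
where()
out=[]
N=9
for i in range(1,N+1):
    u=.5+.5*i/N;a=np.radians(-68.5+(36.1+68.5)*u);r=.5246;out.append(([r*np.cos(a),r*np.sin(a),.30],np.radians(201.5+(350.4-201.5)*u)))
rows(out,1)
E
```

```text
t: 1.27
eef_pos: [0.5363, -0.1767, 0.3002]
ee_rot: [-0.228, 1.57, 2.972]
force: [1.3, -1.0, 0.1]
width: 0.0879
t 1.27 p [ 0.5363 -0.1767  0.3002] psi -1.5123 down [-0.  0. -1.] F [ 1.3 -1.   0.1] w 0.0879 q [ 0.03  0.14 -0.12 -0.   -1.32  0.03]
[[0.0002,-0.0832,0.0155,-0.1897,0.0004,0.0001,1],[0.0002,-0.1354,0.0055,-0.3341,0.0004,0.0002,1],[0.0002,-0.1884,0.0008,-0.4784,0.0004,0.0002,1],[0.0002,-0.2416,0.0015,-0.6228,0.0004,0.0002,1],[0.0003,-0.2944,0.0076,-0.7672,0.0004,0.0003,1],[0.0003,-0.3463,0.0191,-0.9116,0.0004,0.0003,1],[0.0003,-0.3969,0.0357,-1.056,0.0004,0.0003,1],[0.0003,-0.4454,0.0573,-1.2003,0.0003,0.0004,1],[0.0003,-0.4916,0.0838,-1.3447,0.0003,0.0004,1]]
```

```bash
python3 -m crank '[[0,-0.055,0.014,-0.14,0,0,1],[0,-0.11,0.005,-0.28,0,0,1],[0,-0.165,0.001,-0.42,0,0,1],[0,-0.22,0.001,-0.56,0,0,1],[0,-0.275,0.007,-0.7,0,0,1],[0,-0.33,0.018,-0.86,0,0,1],[0,-0.38,0.034,-1.02,0,0,1],[0,-0.43,0.055,-1.17,0,0,1],[0,-0.475,0.078,-1.32,0,0,1],[0,-0.475,0.078,-1.32,0,0,1]]'
python3 - <<'E'
from h import *
where()
f=grab_frame("wrist");np.savez("pics/wrist1.npz",**f)
h=[.424,.309,.075,-.1675]
crop(f,"w1",0,0,512,384,1.55,segs(f,h,HOOK))
E
```

```text
t: 2.52
eef_pos: [0.4309, 0.2937, 0.3002]
ee_rot: [-1.17, 1.57, -2.932]
force: [-0.5, -0.3, -0.3]
width: 0.0877
t 2.52 p [0.4309 0.2937 0.3002] psi -0.1911 down [-0.001 -0.    -1.   ] F [-0.5 -0.3 -0.3] w 0.0877 q [ 0.97  0.06 -0.2  -0.   -1.31  0.41]
```

View pics/w1.png

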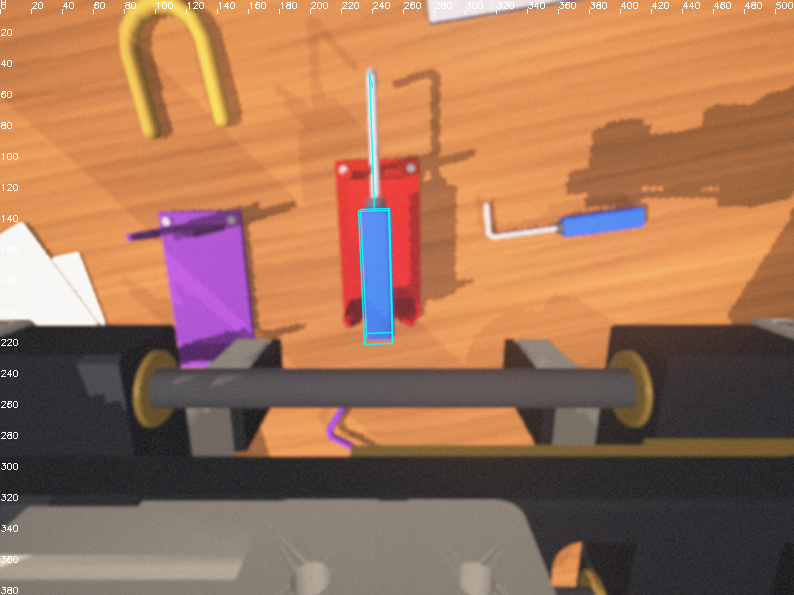

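Run:
```python
from h import *
f=load("wrist1");h=[.424,.309,.075,-.1675]
crop(f,"w2",205,35,75,190,4);crop(f,"w2o",205,35,75,190,4,segs(f,h,HOOK))
a=cv2.imread("pics/w2.png");b=cv2.imread("pics/w2o.png");cv2.imwrite("pics/w2.png",cv2.resize(np.hstack([a,b]),None,fx=.78,fy=.78))
```

```text
(no output)
```

View pics/w2.png

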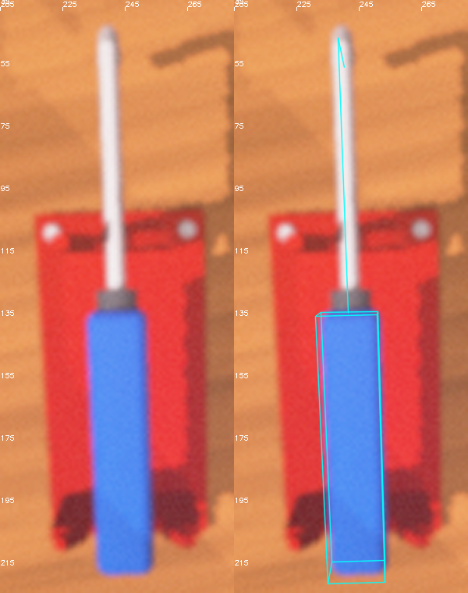

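Run:
```python
from h import *
where(); rows([([.4245,.307,.2],-.178),([.4245,.307,.13],-.178)],.7)
```

```text
t 2.58 p [0.4316 0.2924 0.3003] psi -0.1942 down [-0. -0. -1.] F [ 0.5 -0.2  0.6] w 0.0872 q [ 0.97  0.06 -0.2  -0.   -1.31  0.4 ]
[[0.1003,-0.0097,-0.013,-0.0162,0.0005,0.0004,0.7],[0.1703,-0.0097,-0.013,-0.0162,0.0005,0.0004,0.7]]
```

```bash
python3 -m crank '[[0.05,-0.005,-0.007,-0.016,0,0,0.7],[0.1,-0.0097,-0.013,-0.016,0,0,0.7],[0.15,-0.0097,-0.013,-0.016,0,0,0.7],[0.17,-0.0097,-0.013,-0.016,0,0,0.7],[0.17,-0.0097,-0.013,-0.016,0,0,0.7],[0.17,-0.0097,-0.013,-0.016,0,0,0.7]]'
python3 - <<'E'
from h import *
f=grab_frame("wrist")
h=[.4245,.307,.075,-.178];np.savez("pics/wrist2.npz",**f)
where()
crop(f,"w3",0,0,512,384,1.55,segs(f,h,HOOK)); rows([([.4245,.307,.056],-.178)],.7)
E
```

```text
t: 3.32
eef_pos: [0.4264, 0.3059, 0.1317]
ee_rot: [2.481, 1.569, 0.728]
force: [0.4, 0.5, 1.4]
width: 0.0615
t 3.38 p [0.4264 0.3062 0.132 ] psi -0.1816 down [ 0.001  0.002 -1.   ] F [ 0.3 -0.   0.1] w 0.0614 q [ 1.    0.2  -0.45  0.   -0.92  0.39]
[[0.076,-0.0021,-0.0003,-0.0036,-0.0019,-0.0012,0.7]]
```

View pics/w3.png

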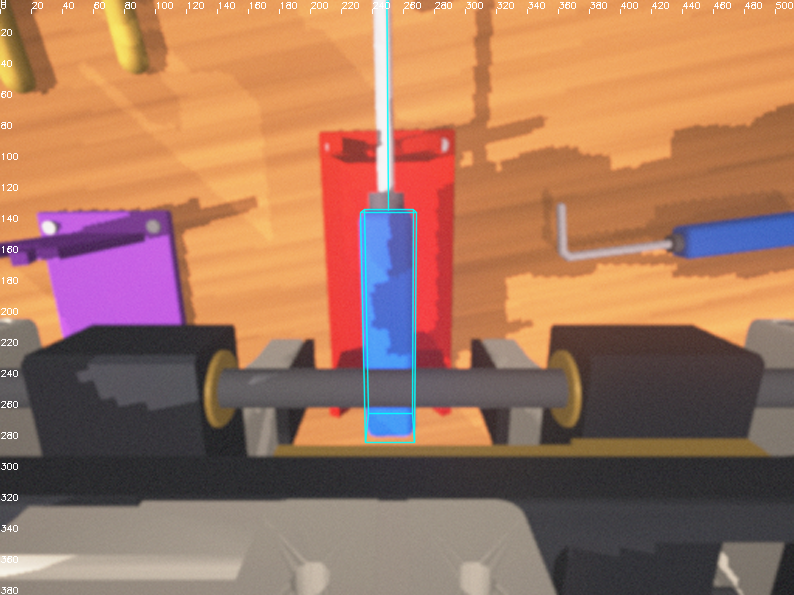

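```bash
python3 -m crank '[[0.03,-0.001,0,0.004,0,0,0.7],[0.06,-0.002,0,0.004,0,0,0.7],[0.076,-0.002,0,0.004,-0.001,-0.001,0.7],[0.076,-0.002,0,0.004,-0.001,-0.001,0.7],[0.076,-0.002,0,0.004,-0.001,-0.001,0.7],[0.076,-0.002,0,0.004,-0.001,-0.001,0],[0.076,-0.002,0,0.004,-0.001,-0.001,0],[0.076,-0.002,0,0.004,-0.001,-0.001,0],[0.076,-0.002,0,0.004,-0.001,-0.001,0],[0.076,-0.002,0,0.004,-0.001,-0.001,0]]' 50
python3 - <<'E'
from h import *
where()
E
```

```text
t: 4.62
eef_pos: [0.4236, 0.3064, 0.0547]
ee_rot: [-0.838, 1.57, -2.593]
force: [-0.1, 0.3, 1.5]
width: 0.0257
t 4.62 p [0.4236 0.3064 0.0547] psi -0.1846 down [-0.001 -0.001 -1.   ] F [-0.1  0.3  1.5] w 0.0257 q [ 1.    0.29 -0.54 -0.   -0.74  0.39]
```

```bash
python3 - <<'E'
from h import *
rows([([.4236,.3064,.205],-.18),([.5287,.1209,.205],-.034),([.5287,.1209,.105],-.034)],0)
E
python3 -m crank '[[-0.02,0,0,0,0,0,0],[-0.05,0,0,0,0,0,0],[-0.1,0,0,0,0,0,0],[-0.15,0,0,0,0,0,0],[-0.15,0,0,0,0,0,0]]'
python3 - <<'E'
from h import *
where()
rows([([.5287,.1209,.205],-.034),([.5287,.1209,.105],-.034)],0)
E
```

```text
[[-0.1503,-0.0002,0.0002,-0.0046,0.0008,0.0009,0],[-0.1503,0.1372,0.1632,-0.1506,0.0007,0.0009,0],[-0.0503,0.1373,0.1631,-0.1506,0.0007,0.0009,0]]
t: 5.25
eef_pos: [0.4252, 0.3081, 0.2086]
ee_rot: [2.709, 1.565, 0.954]
force: [0.1, -0.1, -3.0]
width: 0.026
t 5.25 p [0.4252 0.3081 0.2086] psi -0.1844 down [ 0.003  0.005 -1.   ] F [ 0.1 -0.1 -3. ] w 0.026 q [ 1.    0.12 -0.35  0.   -1.1   0.39]
[[0.003,0.1361,0.165,-0.1504,-0.0053,-0.0029,0],[0.103,0.1358,0.1656,-0.1504,-0.0053,-0.0029,0]]
```

```bash
python3 -m crank '[[0.002,0.027,0.033,-0.03,0,0,0],[0.002,0.06,0.073,-0.065,0,0,0],[0.002,0.095,0.115,-0.105,0,0,0],[0.002,0.122,0.148,-0.135,0,0,0],[0.002,0.137,0.1645,-0.15,0,0,0],[0.04,0.137,0.1645,-0.15,0,0,0],[0.08,0.137,0.1645,-0.15,0,0,0],[0.1,0.137,0.1645,-0.15,0,0,0],[0.1,0.137,0.1645,-0.15,0,0,0],[0.1,0.137,0.1645,-0.15,0,0,0]]'
python3 - <<'E'
from h import *
where()
for n in ["wrist","side","scene"]:
    f=grab_frame(n);np.savez(f"pics/{n}3.npz",**f)
    if n=="wrist": crop(f,"w4",0,0,512,384,1.55)
    elif n=="side": crop(f,"d4",120,100,140,110,5.6)
    else: crop(f,"s4",120,200,150,120,5.2)
E
```

```text
t: 6.5
eef_pos: [0.5283, 0.1196, 0.1049]
ee_rot: [-0.782, 1.569, -2.387]
force: [-0.1, -0.0, -0.8]
width: 0.0258
t 6.5 p [0.5283 0.1196 0.1049] psi -0.0346 down [-0.001 -0.001 -1.   ] F [-0.1 -0.  -0.8] w 0.0258 q [ 0.58  0.26 -0.44  0.   -0.87  0.95]
```

View pics/w4.png

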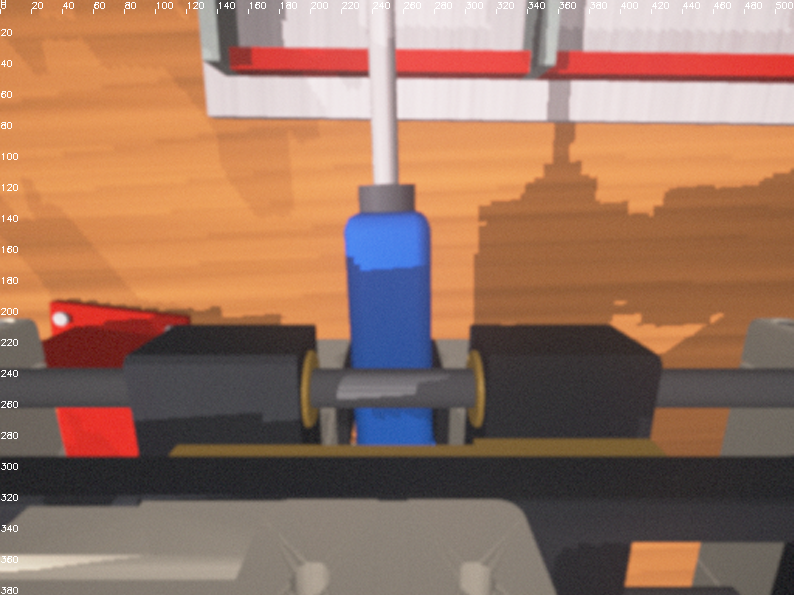

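View pics/d4.png

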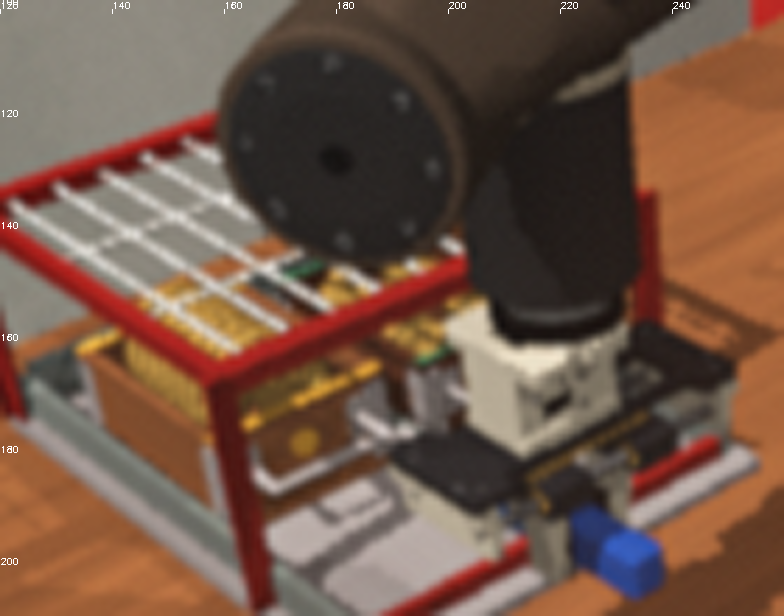

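View pics/s4.png

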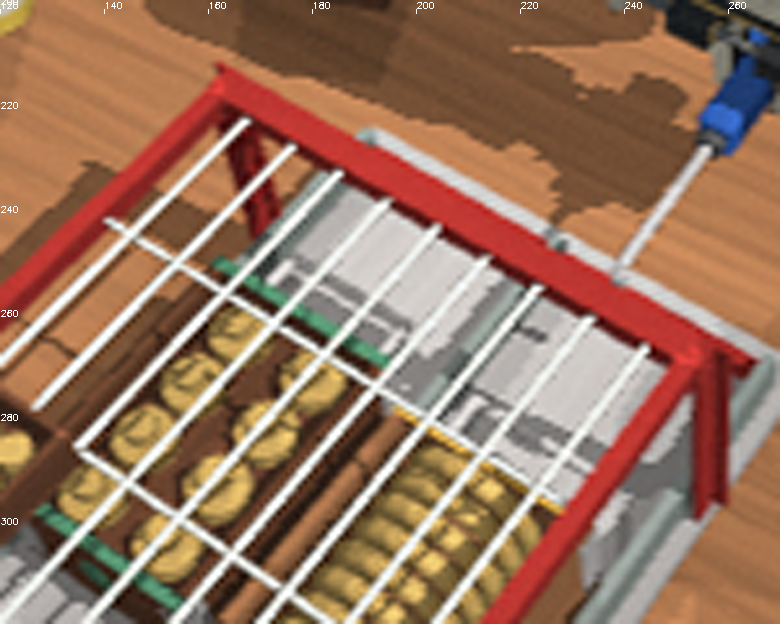

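Run:
```python
from h import *
f=load("wrist3")
crop(f,"w5",125,0,250,90,3.2)
for u,v,z in [(230,48,.026),(531,51,.026),(556,52,.026),(790,55,.026)]:
    print(np.round(onz(f,u/1.55-.5,v/1.55-.5,z),4))
# hook centre line
for u,v,z in [(387,25,.125),(387,175,.125)]: print("shank",np.round(onz(f,u/1.55-.5,v/1.55-.5,z),4))
```

```text
[0.6674 0.1945 0.026 ]
[0.6607 0.0442 0.026 ]
[0.6598 0.0316 0.026 ]
[ 0.6542 -0.0858  0.026 ]
shank [0.6421 0.1158 0.125 ]
shank [0.6007 0.1174 0.125 ]
```

View pics/w5.png

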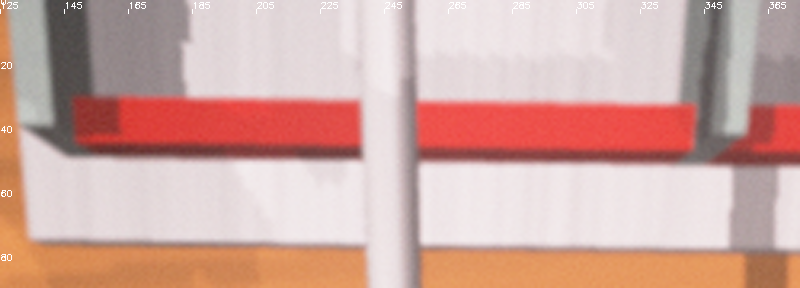

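Run:
```python
from h import *
f=load("wrist3")
a=onz(f,125+74/3.2-.5,97/3.2-.5,.026);b=onz(f,125+694/3.2-.5,105/3.2-.5,.026)
a2=onz(f,125+74/3.2-.5,145/3.2-.5,.026);b2=onz(f,125+694/3.2-.5,152/3.2-.5,.026)
print(a,b,np.linalg.norm(a-b),a2,b2)
d=(a-b)[:2];yaw=np.arctan2(-d[0],d[1]);print("yaw",yaw)
m=(a+b)/2; r=m[:2]-(Rz(yaw)@[0,.0795,0])[:2];print("rack",r,"lane mid",m)
```

```text
[0.66786422 0.19466551 0.026     ] [0.66075149 0.04472491 0.026     ] 0.15010921580694636 [0.65737607 0.19605398 0.026     ] [0.65037198 0.0442656  0.026     ]
yaw -0.04740143250235857
rack [0.66054085 0.04028451] lane mid [0.66430786 0.11969521 0.026     ]
```

Run:
```python
from h import *
d=load("side0");s=load("scene0")
crop(d,"d5",155,155,60,45,13);crop(s,"s5",180,255,70,60,11)
```

```text
(no output)
```

View pics/d5.png

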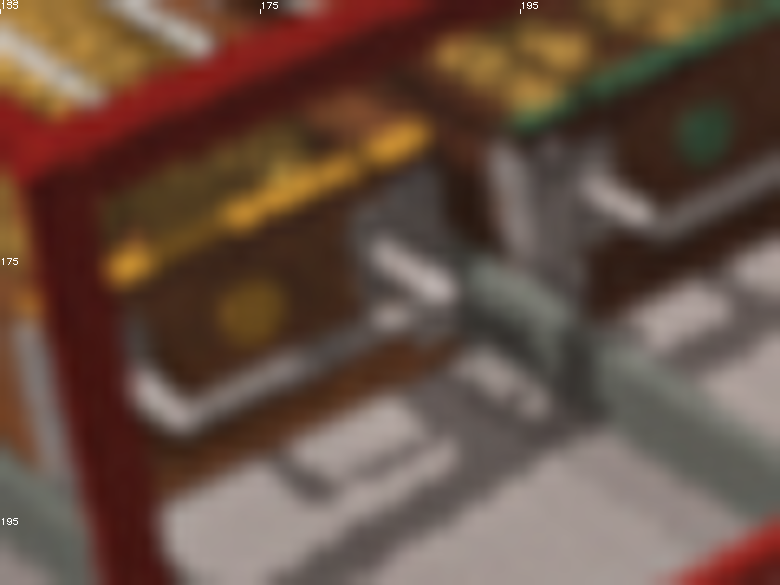

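View pics/s5.png

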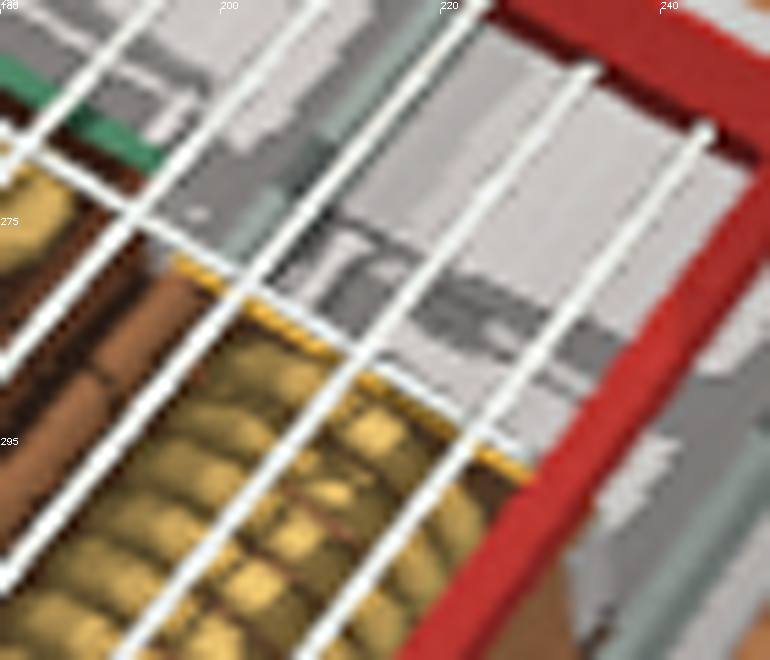

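Run:
```python
from h import *
d=load("side0");s=load("scene0")
P=[onz(d,168.7,187.2,.06),onz(d,188.7,176.8,.06),onz(s,211.5,276.3,.06),onz(s,233.6,290.4,.06)]
for y in(-.034,-.044):
  for p in P: print(np.round(Rz(-y)@(p-[.6605,.0403,0]),4),np.round(p,3))
t=[.664+.13,.115,.01,-.044]
for x in (.12,.13,.14):
    o=np.array([.6605,.0403,.01])+Rz(-.044)@[x,.0795,0]
    print(x,proj(d,place([*o,-.044],[(0,.045,.05),(0,-.045,.05),(.034,0,.05)])).round(1).tolist(),proj(s,place([*o,-.044],[(0,-.045,.05),(0,.045,.05)])).round(1).tolist())
```

```text
[0.121  0.1246 0.06  ] [0.786 0.161 0.06 ]
[0.124  0.0314 0.06  ] [0.786 0.067 0.06 ]
[0.12   0.0364 0.06  ] [0.782 0.073 0.06 ]
[0.1225 0.1203 0.06  ] [0.787 0.156 0.06 ]
[0.1197 0.1258 0.06  ] [0.786 0.161 0.06 ]
[0.1237 0.0326 0.06  ] [0.786 0.067 0.06 ]
[0.1196 0.0376 0.06  ] [0.782 0.073 0.06 ]
[0.1213 0.1215 0.06  ] [0.787 0.156 0.06 ]
0.12 [[169.0, 187.0], [188.9, 177.4], [174.0, 178.7]] [[210.6, 275.9], [234.7, 290.6]]
0.13 [[167.5, 186.0], [187.3, 176.4], [172.5, 177.7]] [[208.6, 278.4], [232.8, 293.2]]
0.14 [[166.0, 184.9], [185.8, 175.4], [171.1, 176.7]] [[206.6, 280.9], [230.8, 295.8]]
```

Run:
```python
from h import *
where()
rows([([.5283,.1207,.115],-.044),([.6318,.1207,.115],-.044),([.6318,.1207,.070],-.044)],0)
```

```text
t 6.65 p [0.5286 0.1198 0.1056] psi -0.0347 down [ 0.  0. -1.] F [ 0.3  0.5 -1.4] w 0.026 q [ 0.58  0.25 -0.44  0.   -0.87  0.95]
[[-0.0094,-0.0003,-0.0009,0.0093,-0.0001,-0.0003,0],[-0.0094,0.1031,-0.0045,0.0093,-0.0001,-0.0003,0],[0.0356,0.1031,-0.0045,0.0093,-0.0001,-0.0003,0]]
```

```bash
python3 -m crank '[[-0.01,0,-0.001,0.009,0,0,0],[-0.01,0.02,-0.0015,0.009,0,0,0],[-0.01,0.045,-0.0025,0.009,0,0,0],[-0.01,0.07,-0.0035,0.009,0,0,0],[-0.01,0.09,-0.0045,0.009,0,0,0],[-0.01,0.103,-0.0045,0.009,0,0,0],[-0.01,0.103,-0.0045,0.009,0,0,0],[-0.01,0.103,-0.0045,0.009,0,0,0]]'
python3 - <<'E'
from h import *
where()
for n in ["wrist","side","scene"]:
    f=grab_frame(n);np.savez(f"pics/{n}4.npz",**f)
    p=get_state()["eef_pos"]; h=[p[0]+.0005,p[1]+.0006,p[2]+.0203,-.044]
    sg=segs(f,h,HOOK[-2:])+segs(f,[.785,.1145,.01,-.044],TOTE[-3:])
    if n=="wrist": crop(f,"w6",150,0,220,200,3.6,[]);crop(f,"w6o",150,0,220,200,3.6,sg)
    elif n=="side": crop(f,"d6",140,130,80,70,9)
    else: crop(f,"s6",180,230,80,70,9,[])
E
```

```text
t: 7.65
eef_pos: [0.6306, 0.1203, 0.1146]
ee_rot: [-1.075, 1.569, -2.69]
force: [0.5, 0.5, -1.8]
width: 0.0261
t 7.65 p [0.6306 0.1203 0.1146] psi -0.044 down [-0.001 -0.001 -1.   ] F [ 0.5  0.5 -1.8] w 0.0261 q [ 0.49  0.39 -0.21 -0.   -0.97  1.03]
```

View pics/w6.png

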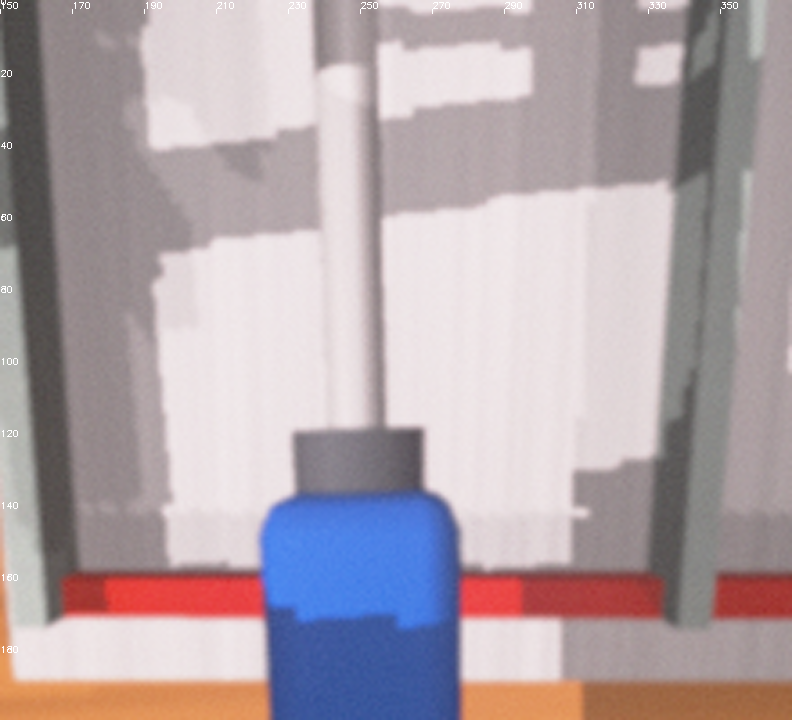

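View pics/d6.png

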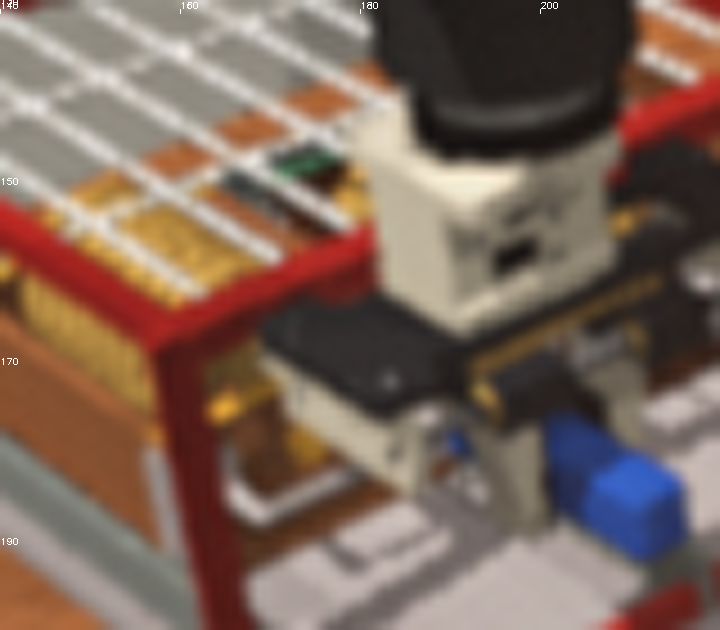

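View pics/s6.png

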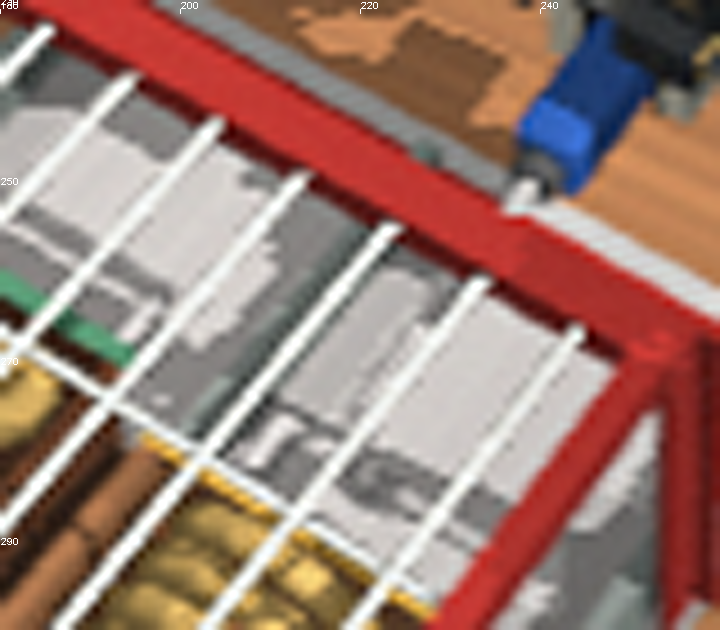

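Run:
```python
from h import *
f=load("wrist4");s=load("scene4")
g=lambda u,v,z:onz(f,150+u/3.6-.5,v/3.6-.5,z)
a=g(62,574,.026);b=g(664,573,.026);a2=g(62,614,.026);b2=g(664,615,.026)
print(a,b,np.linalg.norm(a-b),a2,b2);d=(a-b)[:2];print("yaw",np.arctan2(-d[0],d[1]))
print("shank",g(348,60,.135),g(355,400,.135))
h=[.6311,.1209,.1349,-.044]
print(proj(s,place(h,[(.17,0,0),(.17,0,-.052),(.1,0,0)])))
crop(s,"s7",200,240,60,50,13,segs(s,h,HOOK[-2:])+segs(s,[.785,.1145,.01,-.044],TOTE[-3:]))
```

```text
[0.66928643 0.19485709 0.026     ] [0.66268772 0.04445811 0.026     ] 0.15054366621377743 [0.65921049 0.19611239 0.026     ] [0.65203032 0.04415692 0.026     ]
yaw -0.04384658790150265
shank [0.74399352 0.11681149 0.135     ] [0.7037371  0.11795677 0.135     ]
[[217.17232108 274.83463854]
 [218.48242988 283.72379938]
 [231.38594383 257.0387066 ]]
```

View pics/s7.png

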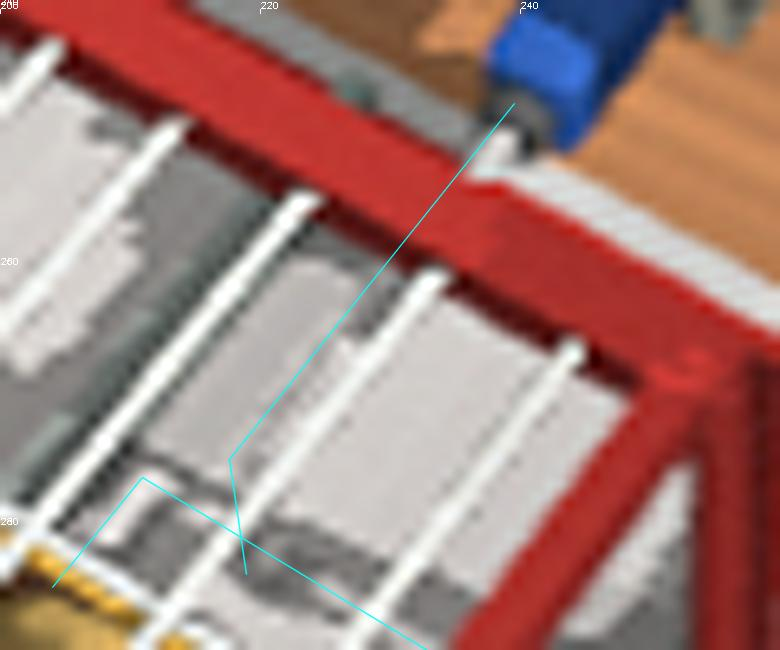

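```bash
python3 -m crank '[[0.012,0.001,0,0,0,0,0],[0.024,0.001,0,0,0,0,0]]'; python3 -m crank '[[0.01,0,0,0,0,0,0],[0.02,0,0,0,0,0,0],[0.02,0,0,0,0,0,0],[0.02,0,0,0,0,0,0]]'
python3 - <<'E'
from h import *
where()
for n in ["wrist","side","scene"]:
    f=grab_frame(n);np.savez(f"pics/{n}5.npz",**f)
    if n=="wrist": crop(f,"w7",150,0,220,200,3.6,[])
    elif n=="side": crop(f,"d7",140,130,80,70,9)
    else: crop(f,"s7",200,240,60,50,13,[])
E
```

```text
t: 8.05
eef_pos: [0.6318, 0.1203, 0.0895]
ee_rot: [-1.042, 1.569, -2.656]
force: [-0.4, 1.2, -2.7]
width: 0.0261
t: 8.55
eef_pos: [0.6324, 0.1203, 0.0706]
ee_rot: [-0.784, 1.57, -2.398]
force: [-0.3, -0.3, -0.7]
width: 0.0258
t 8.55 p [0.6324 0.1203 0.0706] psi -0.0437 down [-0.001 -0.001 -1.   ] F [-0.3 -0.3 -0.7] w 0.0258 q [ 0.49  0.44 -0.25  0.   -0.88  1.04]
```

View pics/w7.png

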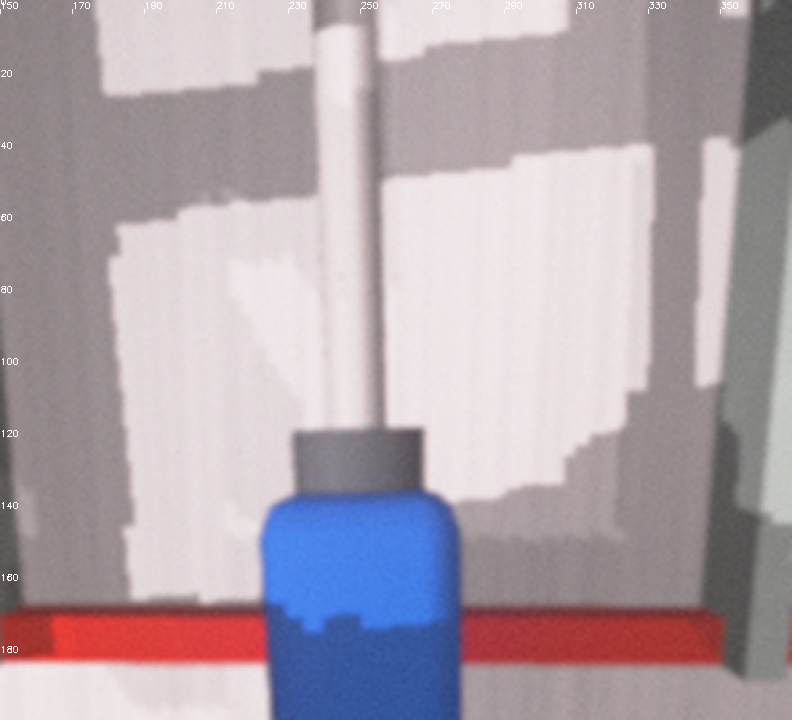

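View pics/s7.png

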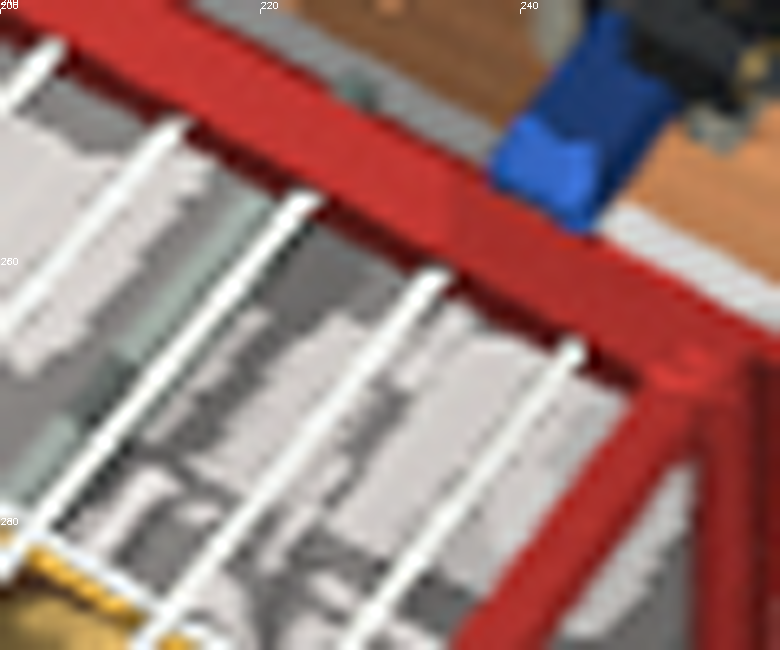

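```bash
python3 -m crank '[[0,-0.006,0,0,0,0,0],[0,-0.012,0,0,0,0,0],[0,-0.02,0,0,0,0,0],[0,-0.028,0,0,0,0,0],[0,-0.036,0,0,0,0,0],[0,-0.044,0,0,0,0,0]]'
python3 - <<'E'
from h import *
where()
for n in ["side","scene"]:
    f=grab_frame(n);np.savez(f"pics/{n}6.npz",**f)
    if n=="side": crop(f,"d8",120,120,110,90,7)
    else: crop(f,"s8",150,220,120,110,6)
E
```

```text
t: 9.45
eef_pos: [0.5879, 0.1223, 0.0707]
ee_rot: [-0.724, 1.57, -2.339]
force: [5.0, 0.1, -1.9]
width: 0.0253
t 9.45 p [0.5879 0.1223 0.0707] psi -0.0437 down [-0.001 -0.001 -1.   ] F [ 5.   0.1 -1.9] w 0.0253 q [ 0.53  0.38 -0.35  0.   -0.84  1.  ]
```

View pics/s8.png

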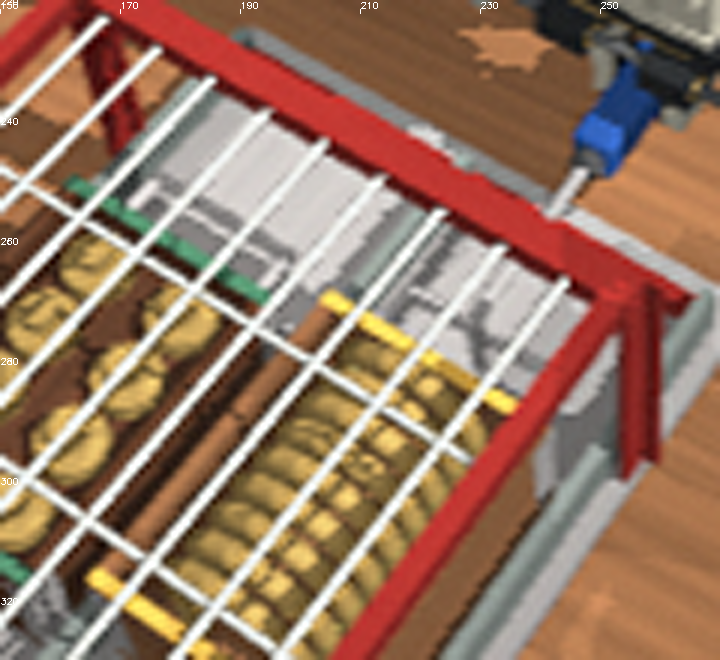

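View pics/d8.png

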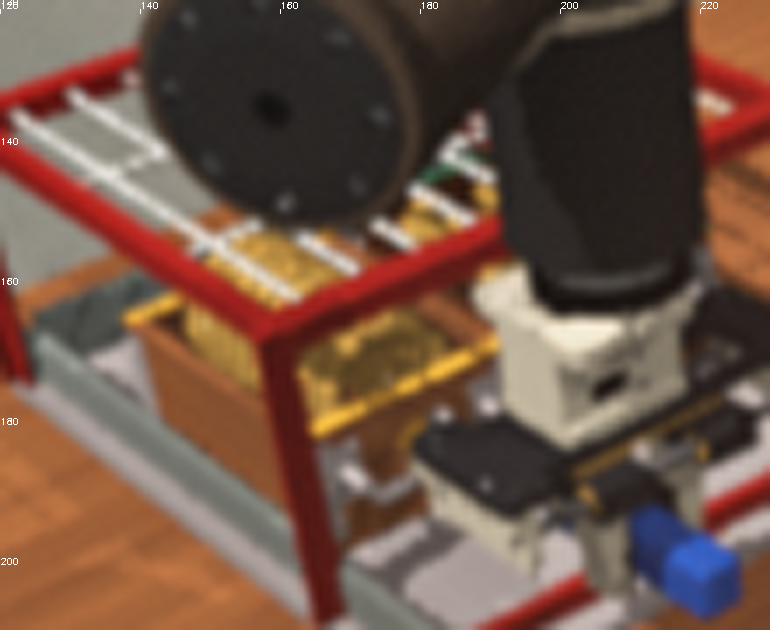

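```bash
python3 -m crank '[[0,-0.01,0,0,0,0,0],[0,-0.021,0,0,0,0,0],[0,-0.032,0,0,0,0,0],[0,-0.043,0,0,0,0,0],[0,-0.054,0,0,0,0,0],[0,-0.065,0,0,0,0,0],[0,-0.076,0,0,0,0,0],[0,-0.086,0,0,0,0,0],[0,-0.094,0,0,0,0,0],[0,-0.1,0,0,0,0,0]]'
python3 - <<'E'
from h import *
where()
f=grab_frame("scene");np.savez(f"pics/scene7.npz",**f);crop(f,"s9",150,200,130,120,6)
f=grab_frame("wrist");np.savez(f"pics/wrist7.npz",**f);crop(f,"w9",0,0,512,384,1.55)
E
```

```text
t: 10.8
eef_pos: [0.4878, 0.1266, 0.0707]
ee_rot: [-0.903, 1.569, -2.518]
force: [3.8, 0.2, -2.7]
width: 0.0261
t 10.8 p [0.4878 0.1266 0.0707] psi -0.0436 down [-0.001 -0.001 -1.   ] F [ 3.8  0.2 -2.7] w 0.0261 q [ 0.64  0.24 -0.56 -0.   -0.77  0.88]
```

View pics/s9.png

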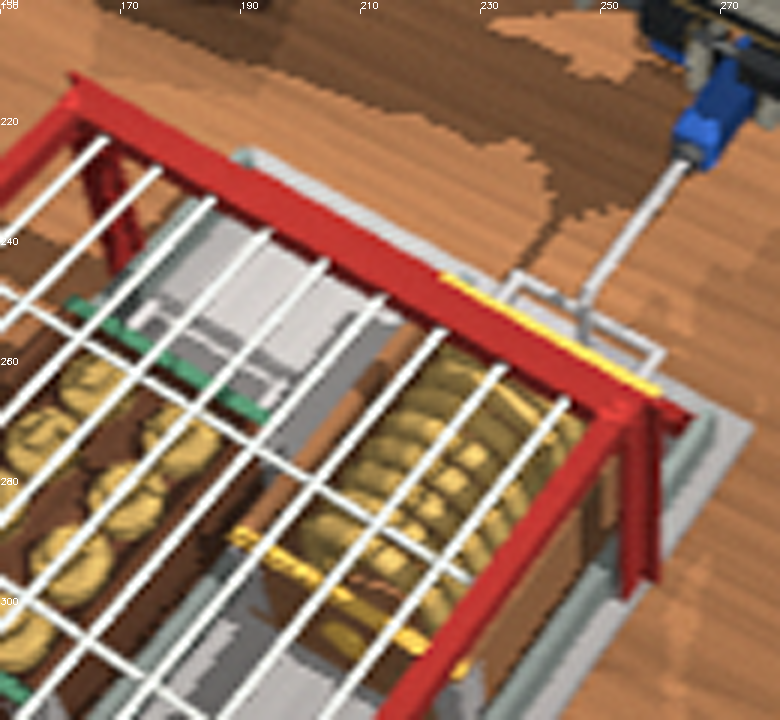

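View pics/w9.png

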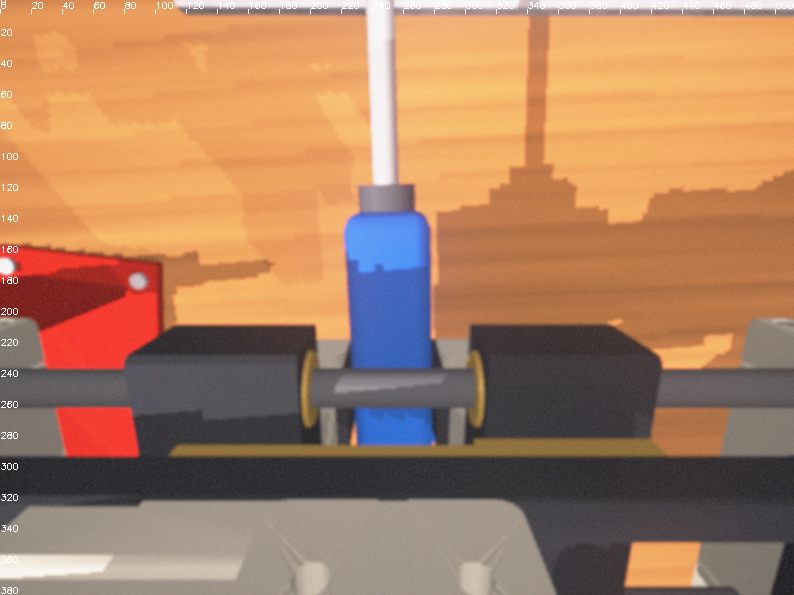

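```bash
python3 -m crank '[[0,-0.004,0,0,0,0,0],[0,-0.008,0,0,0,0,0],[0,-0.011,0,0,0,0,0],[0,-0.013,0,0,0,0,0]]';python3 -m crank '[[0,-0.001,0,0,0,0,0],[0,-0.002,0,0,0,0,0]]';python3 -m crank '[[0,-0.001,0,0,0,0,0],[0,-0.002,0,0,0,0,0]]'
```

```text
t: 11.4
eef_pos: [0.4751, 0.1272, 0.0707]
ee_rot: [-0.923, 1.569, -2.538]
force: [4.2, 0.5, -1.5]
width: 0.0257
t: 11.65
eef_pos: [0.4733, 0.1273, 0.0707]
ee_rot: [-0.915, 1.569, -2.53]
force: [3.5, -0.4, -2.5]
width: 0.0259
t: 11.9
eef_pos: [0.4713, 0.1274, 0.0706]
ee_rot: [-0.92, 1.569, -2.534]
force: [4.9, 0.1, -3.1]
width: 0.0255
```

```bash
for i in 1 2 3; do python3 -m crank '[[0,-0.001,0,0,0,0,0],[0,-0.002,0,0,0,0,0]]' | grep -E "eef|force"; done
```

```text
eef_pos: [0.4692, 0.1274, 0.0707]
force: [4.7, -0.3, -2.7]
eef_pos: [0.4676, 0.1277, 0.0708]
force: [6.7, -0.4, -3.7]
eef_pos: [0.4665, 0.1282, 0.071]
force: [8.1, -1.1, -4.9]
```

```bash
python3 -m crank '[[0,-0.001,0,0,0,0,0],[0,-0.002,0,0,0,0,0]]' | grep -E "eef|force"
python3 - <<'E'
from h import *
where()
f=grab_frame("scene");np.savez(f"pics/scene8.npz",**f);crop(f,"s10",200,220,80,60,9.7)
f=grab_frame("side");np.savez(f"pics/side8.npz",**f);crop(f,"d10",120,110,130,115,6)
E
```

```text
eef_pos: [0.4663, 0.1294, 0.0716]
force: [15.7, 0.6, -8.0]
t 12.9 p [0.4663 0.1294 0.0716] psi -0.0423 down [ 0.004  0.002 -1.   ] F [15.7  0.6 -8. ] w 0.0259 q [ 0.68  0.21 -0.61  0.   -0.75  0.85]
```

View pics/s10.png

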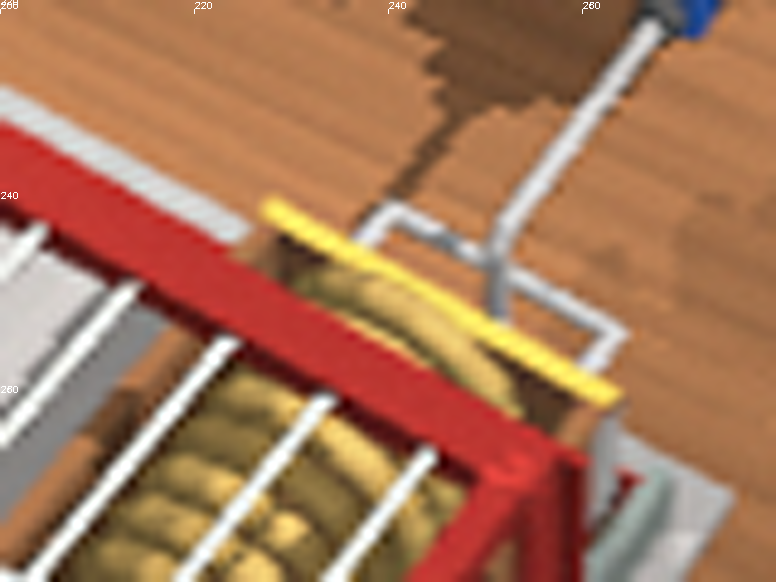

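View pics/d10.png

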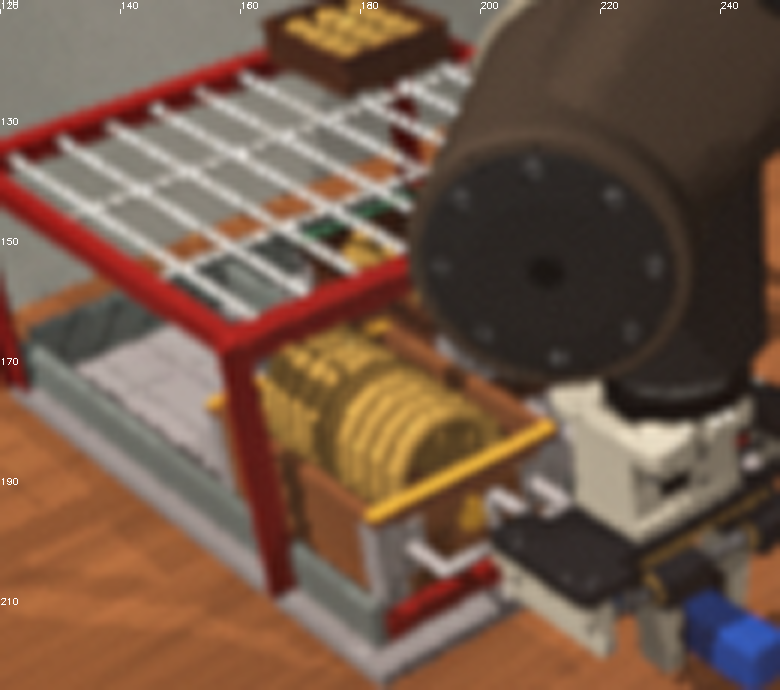

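Run:
```python
from h import *
s=load("scene8")
for u,v,z in [(262,196,.09),(622,392,.09),(393,203,.06),(627,330,.06)]:
    p=onz(s,200+u/9.7-.5,220+v/9.7-.5,z); print(p, Rz(.0438)@(p-[.6625,.0405,0]))
```

```text
[0.66163812 0.05083654 0.09      ] [-0.00131365  0.01028889  0.09      ]
[0.66688427 0.19080665 0.09      ] [-0.00220126  0.15035447  0.09      ]
[0.62487553 0.07817059 0.06      ] [-0.03923783  0.03598703  0.06      ]
[0.62887155 0.17204355 0.06      ] [-0.03935596  0.12994494  0.06      ]
```

```bash
python3 -m crank '[[0,0.004,0,0,0,0,0],[0,0.009,0,0,0,0,0],[0,0.014,0,0,0,0,0],[0,0.014,0,0,0,0,0],[0,0.014,0,0,0,0,0]]'
python3 - <<'E'
from h import *
where()
f=grab_frame("scene");crop(f,"s11",200,220,80,60,9.7)
E
```

```text
t: 13.62
eef_pos: [0.477, 0.1269, 0.0705]
ee_rot: [-0.972, 1.569, -2.587]
force: [0.1, 0.4, -2.4]
width: 0.0256
t 13.62 p [0.477  0.1269 0.0705] psi -0.0441 down [-0.002 -0.001 -1.   ] F [ 0.1  0.4 -2.4] w 0.0256 q [ 0.66  0.23 -0.58 -0.   -0.76  0.87]
```

View pics/s11.png

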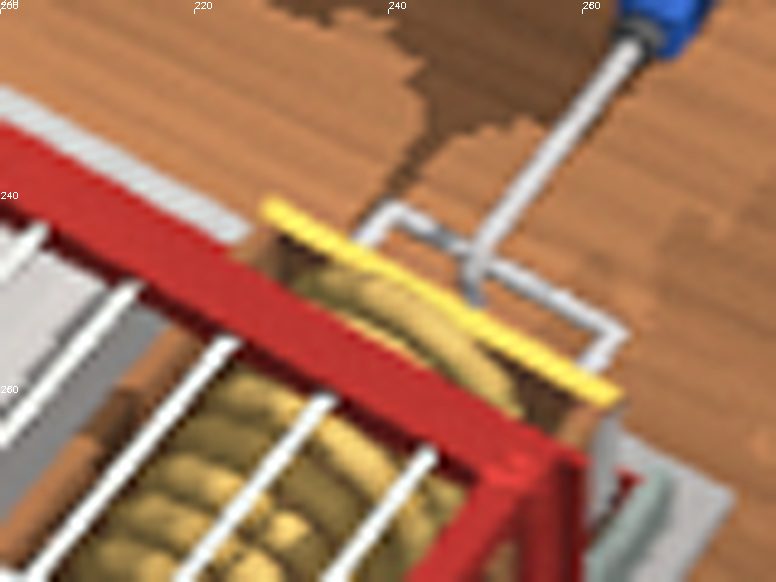

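```bash
python3 -m crank '[[-0.01,0,0,0,0,0,0],[-0.03,0,0,0,0,0,0],[-0.06,0,0,0,0,0,0],[-0.1,0,0,0,0,0,0],[-0.135,0,0,0,0,0,0],[-0.135,0,0,0,0,0,0],[-0.135,0,0,0,0,0,0]]'
python3 - <<'E'
from h import *
where()
f=grab_frame("scene");np.savez(f"pics/scene9.npz",**f);crop(f,"s12",200,190,110,85,7)
f=grab_frame("side");np.savez(f"pics/side9.npz",**f);crop(f,"d12",130,110,140,120,5.5)
rows([([.4236,.3064,.205],-.1845)],0)
E
```

```text
t: 14.55
eef_pos: [0.4769, 0.127, 0.2056]
ee_rot: [-1.229, 1.569, -2.844]
force: [0.3, 1.1, -2.0]
width: 0.0258
t 14.55 p [0.4769 0.127  0.2056] psi -0.044 down [-0.001 -0.    -1.   ] F [ 0.3  1.1 -2. ] w 0.0258 q [ 0.66  0.07 -0.41 -0.   -1.09  0.87]
[[-0.0003,-0.061,-0.1771,0.1406,0.0019,0.0024,0]]
```

View pics/s12.png

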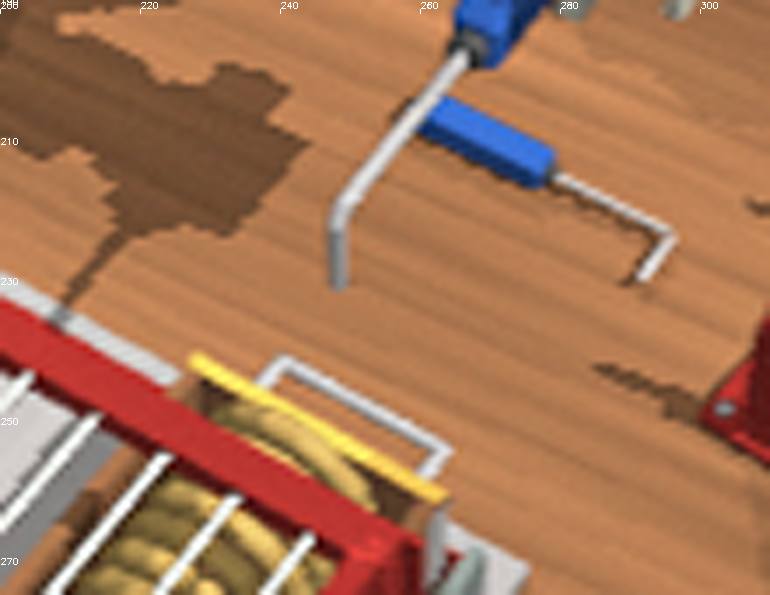

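View pics/d12.png

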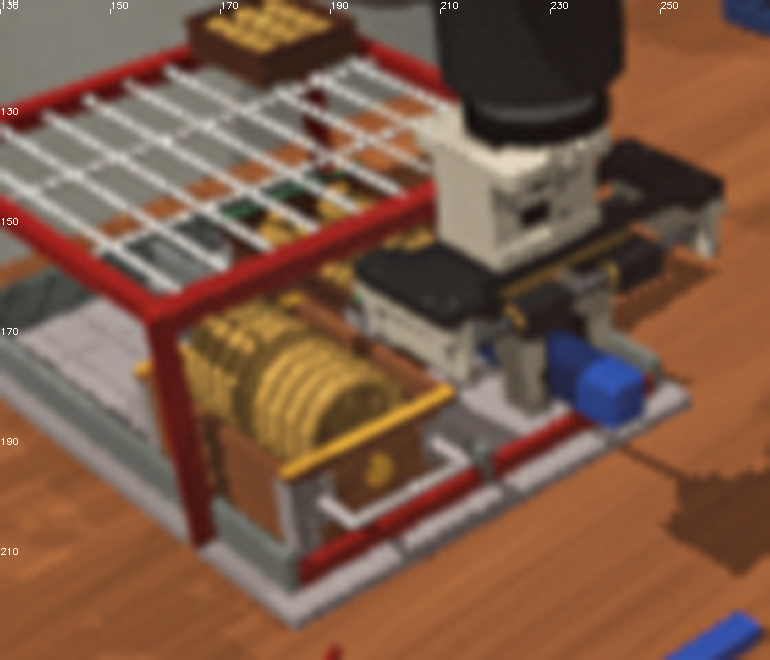

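Run:
```python
from h import *
s=load("scene9");p=np.array([.4769,.127,.2056])
h=[p[0]+.0005,p[1]+.0006,p[2]+.0203,-.042]
print(proj(s,place(h,[(.17,0,0),(.17,0,-.052),(.17,0,.006),(.06,0,0)])))
crop(s,"s13",200,190,110,85,7,segs(s,h,HOOK))
```

```text
[[246.72752302 219.23432257]
 [246.97865148 229.90247179]
 [246.69736958 217.95337878]
 [266.48072307 195.4393345 ]]
```

View pics/s13.png

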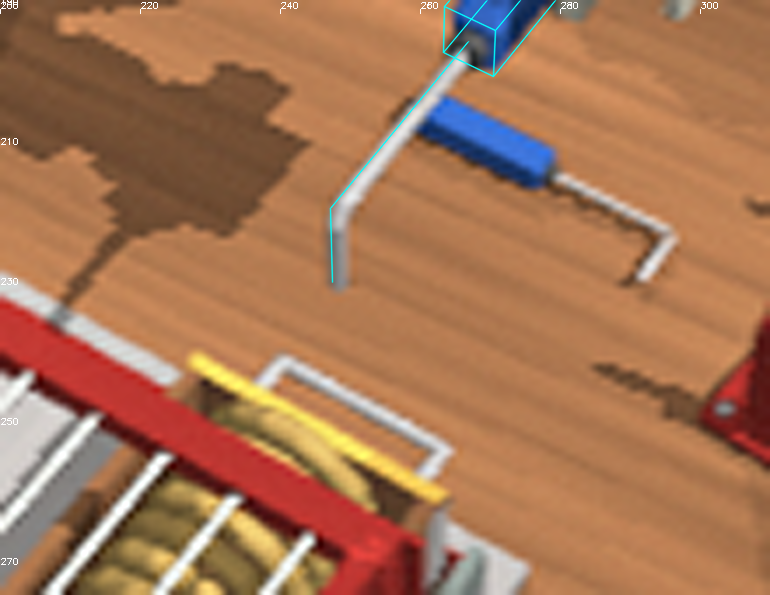

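```bash
python3 -m crank '[[0,-0.01,-0.03,0.025,0,0,0],[0,-0.024,-0.07,0.056,0,0,0],[0,-0.04,-0.115,0.09,0,0,0],[0,-0.053,-0.152,0.12,0,0,0],[0,-0.061,-0.177,0.1405,0,0,0],[0,-0.061,-0.177,0.1405,0,0,0],[0,-0.061,-0.177,0.1405,0,0,0],[0,-0.061,-0.177,0.1405,0,0,0]]'
python3 - <<'E'
from h import *
where()
rows([([.4236,.3064,.12],-.1845),([.4236,.3064,.0547],-.1845)],0)
E
```

```text
t: 15.65
eef_pos: [0.4243, 0.3058, 0.2052]
ee_rot: [-0.656, 1.569, -2.411]
force: [0.1, 0.1, -2.7]
width: 0.026
t 15.65 p [0.4243 0.3058 0.2052] psi -0.185 down [-0.002 -0.001 -1.   ] F [ 0.1  0.1 -2.7] w 0.026 q [ 1.    0.13 -0.35 -0.   -1.1   0.39]
[[0.0852,-0.0007,-0.0006,-0.0005,0.0017,0.0013,0],[0.1505,-0.0006,-0.0007,-0.0005,0.0017,0.0013,0]]
```

```bash
python3 -m crank '[[0.03,-0.001,0,0,0,0,0],[0.06,-0.001,-0.001,0,0,0,0],[0.09,-0.001,-0.001,0,0,0,0],[0.105,-0.001,-0.001,0,0,0,0],[0.105,-0.001,-0.001,0,0,0,0]]'
python3 - <<'E'
from h import *
where()
f=grab_frame("scene");crop(f,"s14",285,195,85,75,9)
f=grab_frame("side");crop(f,"d14",160,200,80,90,7)
rows([([.4236,.3064,.0547],-.1845)],0)
E
```

```text
t: 16.27
eef_pos: [0.4233, 0.307, 0.1]
ee_rot: [-0.542, 1.568, -2.298]
force: [1.3, -0.4, -1.1]
width: 0.0257
t 16.27 p [0.4233 0.307  0.1   ] psi -0.1849 down [-0.002 -0.002 -1.   ] F [ 1.3 -0.4 -1.1] w 0.0257 q [ 1.    0.23 -0.49 -0.   -0.85  0.38]
[[0.0468,0.0,0.0017,0.0002,0.0,0.0002,0]]
```

View pics/s14.png

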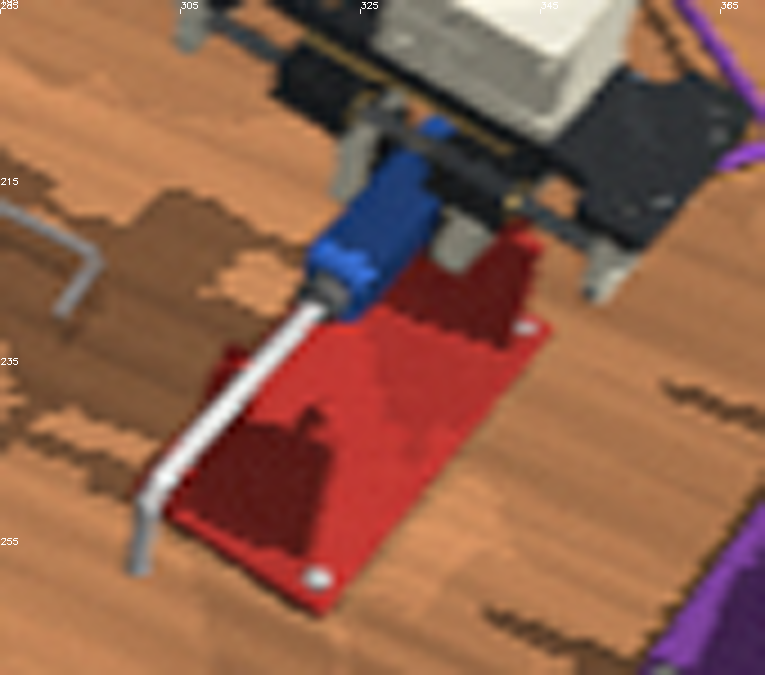

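View pics/d14.png

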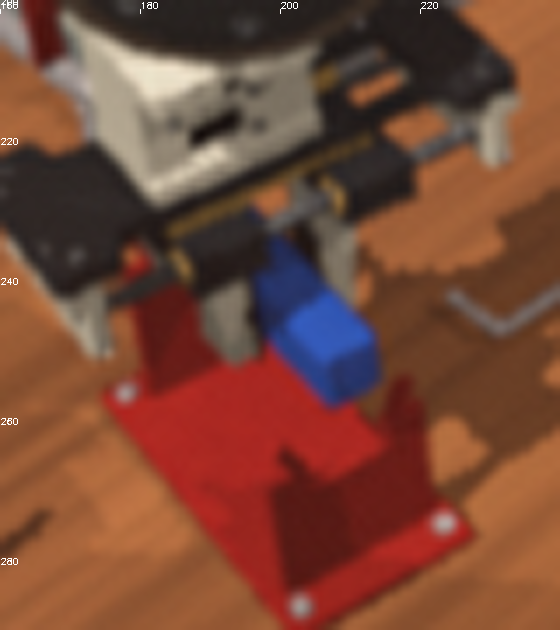

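Hook hovers right above its saddles, aligned. Descending.

```bash
python3 -m crank '[[0.01,0,0.0005,0,0,0,0],[0.022,0,0.0005,0,0,0,0],[0.034,0,0.0005,0,0,0,0],[0.04,0,0.0005,0,0,0,0],[0.042,0,0.0005,0,0,0,0]]'; python3 -m crank '[[0.002,0,0,0,0,0,0],[0.003,0,0,0,0,0,0],[0.003,0,0,0,0,0,0]]'
```

```text
t: 17.0
eef_pos: [0.423, 0.3071, 0.0579]
ee_rot: [-0.598, 1.568, -2.353]
force: [-0.4, 0.2, -1.3]
width: 0.0257
t: 17.38
eef_pos: [0.4232, 0.3074, 0.0557]
ee_rot: [-0.862, 1.57, -2.617]
force: [-0.2, -0.6, -1.7]
width: 0.0258
```

```bash
python3 -m crank '[[0.001,0,0,0,0,0,0],[0.001,0,0,0,0,0,0]]'
python3 - <<'E'
from h import *
f=grab_frame("scene");np.savez("pics/scene10.npz",**f);crop(f,"s15",285,195,85,75,9)
f=grab_frame("side");crop(f,"d15",160,200,80,90,7)
E
```

```text
t: 17.62
eef_pos: [0.4233, 0.3075, 0.0548]
ee_rot: [-0.944, 1.57, -2.699]
force: [-0.7, 0.2, 1.3]
width: 0.0257
```

View pics/s15.png

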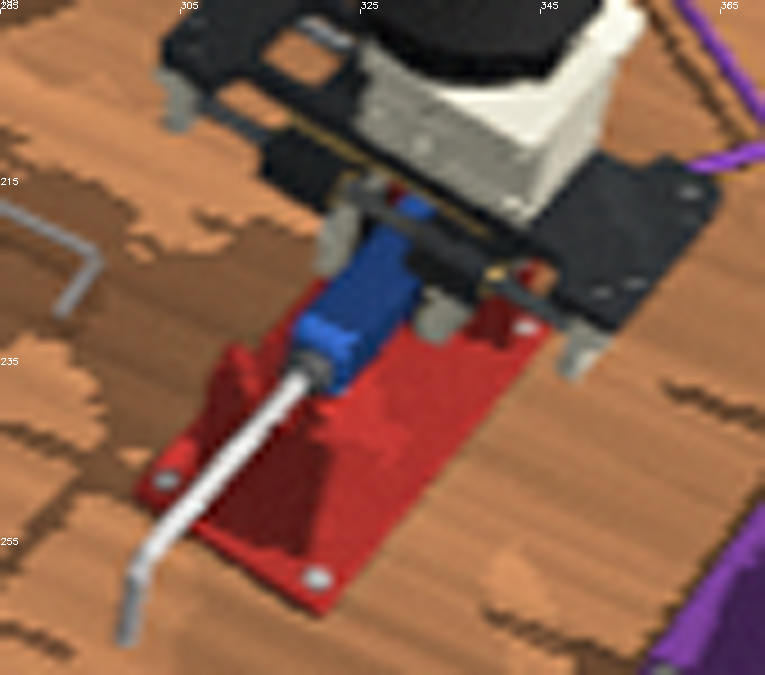

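View pics/d15.png

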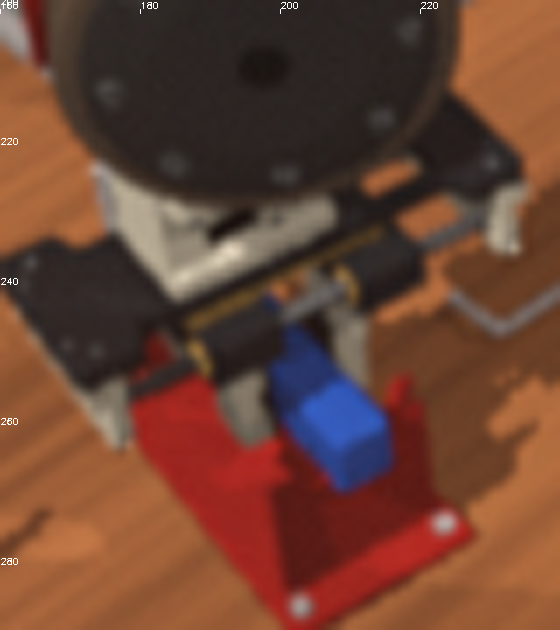

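```bash
python3 -m crank '[[0,0,0,0,0,0,0.3],[0,0,0,0,0,0,0.7],[0,0,0,0,0,0,0.7],[0,0,0,0,0,0,0.7],[0,0,0,0,0,0,0.7],[-0.02,0,0,0,0,0,0.7],[-0.05,0,0,0,0,0,0.7],[-0.1,0,0,0,0,0,0.7],[-0.15,0,0,0,0,0,0.7],[-0.2,0,0,0,0,0,0.7]]';python3 -m crank '[[-0.04,0,0,0,0,0,0.7],[-0.04,0,0,0,0,0,0.7],[-0.04,0,0,0,0,0,0.7]]'
python3 - <<'E'
from h import *
for n in ["scene","side","wrist"]:
    f=grab_frame(n);np.savez(f"pics/{n}20.npz",**f)
    cv2.imwrite(f"pics/{n}20.png",cv2.resize(f["pixels"][:,:,::-1],(800,600),interpolation=cv2.INTER_CUBIC))
    if n=="scene": crop(f,"s16",285,200,85,75,9)
where()
E
```

```text
t: 18.98
eef_pos: [0.4232, 0.3072, 0.2563]
ee_rot: [-0.912, 1.57, -2.667]
force: [0.4, 1.5, -0.6]
width: 0.0617
t: 19.35
eef_pos: [0.423, 0.3072, 0.2939]
ee_rot: [-0.923, 1.569, -2.678]
force: [-0.3, -0.0, -0.5]
width: 0.0615
t 19.5 p [0.4231 0.307  0.2933] psi -0.1845 down [-0.003 -0.003 -1.   ] F [ 0.5  0.2 -0.2] w 0.0612 q [ 1.    0.07 -0.21 -0.   -1.3   0.38]
```

View pics/s16.png

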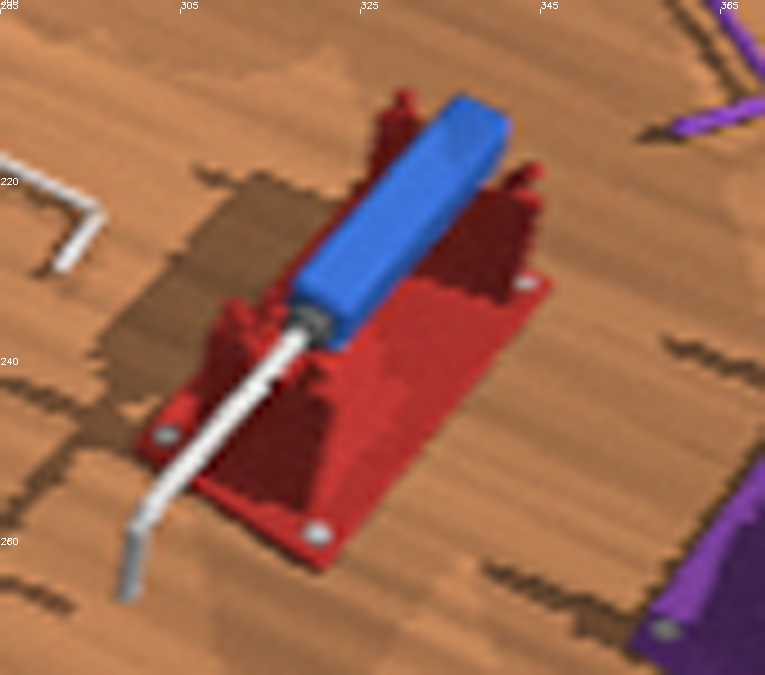

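View pics/scene20.png

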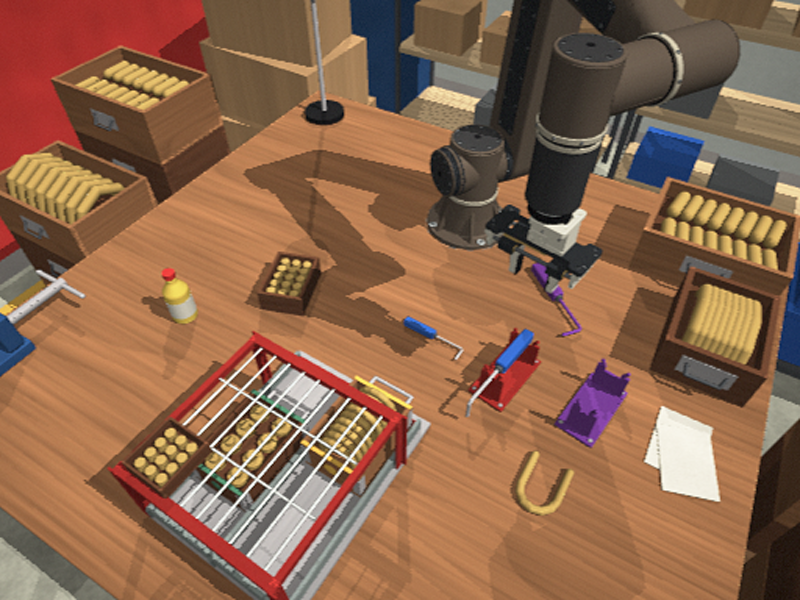

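View pics/side20.png

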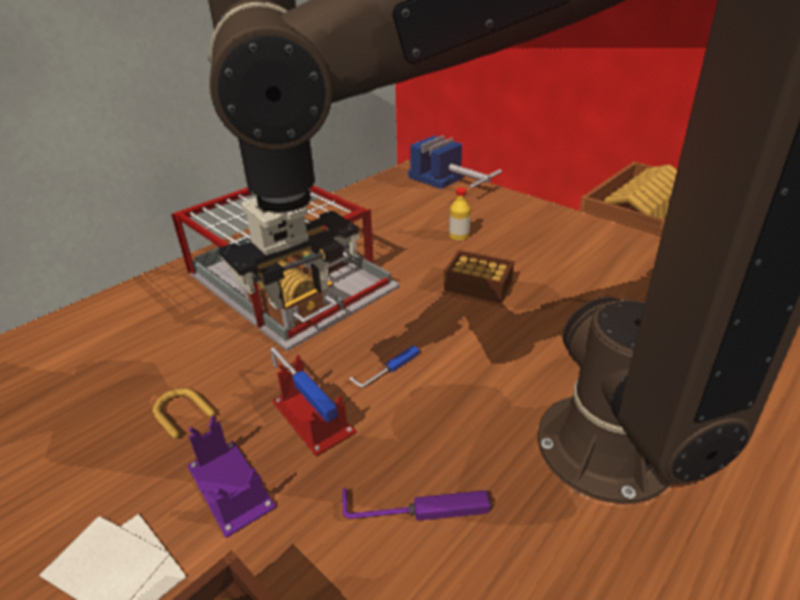

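View pics/wrist20.png

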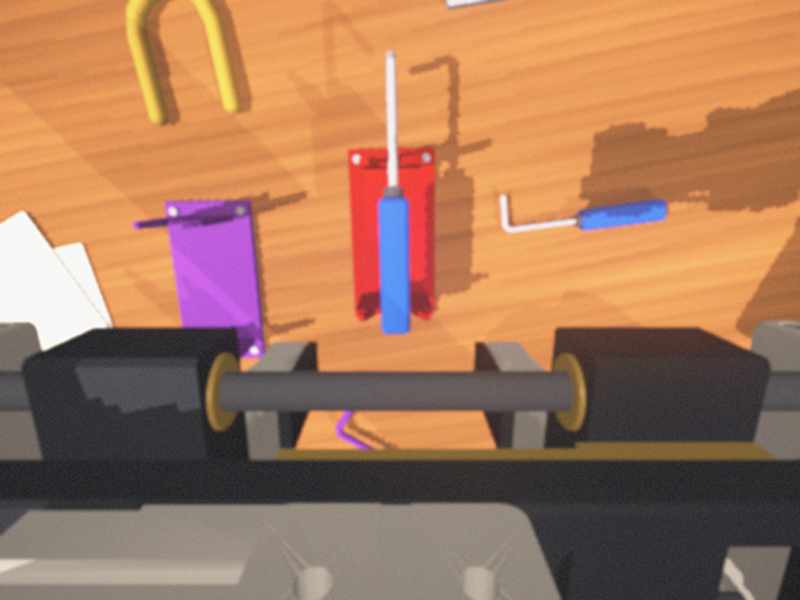

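Final view: the hook is back in the red rest within about 1 px of its first picture (tip 127,600 against 132,600 in the 9x crop). The tote stands at the stop and everything else looks unmoved. Handing in.

```bash
python3 -c "
from station import *
print(job_done())"
```

```text
the job is handed in; nothing more can be done
None
```

I took the blue hook from the red rest, caught the U-bend tote's handle and drew the tote about 155 mm to the front stop. I then unhooked, laid the hook back in its rest and handed in at about 19.5 s. `job_done()` gave no verdict, so the checks below are mine.

- **Tote:** at the stop, the pull force rose from about 4 N to 16 N and the arm stopped moving. The front rim measured 1–2 mm from the stop and square to it. The bar measured at x = -39 mm in the rack frame, where -34 mm is expected. That is about 5 mm past what is possible against the stop, so I take it as pixel and calibration error. I did not re-measure the tote after unhooking; it looked unmoved in the later pictures.
- **Hook:** it lies in both saddles with the prong down, within about 1 px (1–2 mm) of its first picture. The gripper is clear above it.
- **Other things:** the second tote, ferrule box, bottle and sample bend look unmoved by eye in the last pictures; I did not measure them.
- **Disagreement along the way:** my first fits of the rack and tote were off because I had matched hidden corners. I re-measured the stop from the wrist camera and the handle bar from the other two before hooking. The prong behind the bar could not be seen clearly through the wires until the tote moved, and later views showed it caught.

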